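# Load the spray washer and lower its heavy hood

## Task

Take the steel plate that lies by itself on the two wooden bearers and lay it flat in the cradle of the spray washer, resting on the two bars and inside the pins and end stops. Then bring the heavy hood down, bearing its weight on the way so that it does not slam, until it is fully shut, and let go. Do not drop the plate, and leave the other things on the bench where they are.

Things in the scene. Friction and masses are not known exactly. Their poses are not given: they have to be found in the camera images.
- plate_center (a point): Centre (half-way up) of the loose steel plate to be washed: 120 x 60 x 12 mm, 0.6 kg, with an oval through-hole 46 x 26 mm in the middle, lying flat on the bearers. x axis along the 120 mm length, y along the 60 mm width, z normal to it. Its long sides are free to be gripped across the 60 mm at mid-length.
- bearers: Fixed stand under that plate: two wooden bearers, 22 mm (x) x 100 mm (y), at x = +-43 mm on a thin sheet 130 x 110 mm. Origin on the bench under its centre. Bearer tops are 40 mm above the bench; between them 64 mm are free, down to the sheet 3 mm above the bench. The plate lies across them, its length about along x.
- cradle (a point): Centre of the cradle in the washer's tank, level with the tops of its two carrying bars (55 mm above the bench), which run along x at y = +-15 mm. x: washer front to rear, y: along it, z up. The plate lies on them lengthwise along x, its centre 6 mm above this point. Pins at x = +-48, y = +-38.5 (20 mm above it) and end stops at x = +-68.5, y = 0 (14 mm above), all 7 mm thick, leave 5 mm play.
- tank_rim (a point): Middle of the top edge of the tank's front wall (outer face), 105 mm above the bench, 110 mm in front of the cradle; axes as the cradle's. Open tank 220 mm deep (x), 360 mm long (y), walls 6 mm, floor 15 mm above the bench. The half-open hood hangs over the tank's rear half: a gripper coming straight down onto the cradle would hit it, so the tool must lean back towards the front.
- cover (a joint): Angle of the washer's grey steel hood, rad: 0 = shut on the rim, growing as its front edge rises, stop at 1.08. About 3.6 kg, +-10 %. Stiff hinges (friction 2.1 N m) hold it where it starts, 0.86 to 1.02; pushed below about 0.75 to 0.6 its weight wins and it falls shut with a slam unless held up. At the handle 2 to 6 N push it down at first, 6 to 9 N bear it near the end.
- cover_edge (a point): Middle of the lower front edge of the hood, moving with it; x and z are the hood's own (shut: x to the rear, z up). The hood is 220 mm deep (hinge to this edge), 360 mm long, 66 mm high, sheet 4 mm. Its front face rises 39 mm along z from here, then slopes back to the top. A touchdown slower than 0.8 rad/s (0.18 m/s at this edge) is soft.
- cover_handle (a point): Middle of the hood's bar handle, a round steel bar 14 mm thick, 210 mm long along y, on two 12 mm posts at y = +-95 mm, its centre line 45 mm in front of the hood's front face; it moves with the hood. In the hood's own axes (this point's; shut: x to the rear, z up) it is 265 mm in front of the hinge line and 16 mm above it.
- cover_hinge (a point): Middle of the hood's hinge line, at the rear edge of the tank's rim, 105 mm above the bench; the line runs along y, the axes are the washer's (x to the rear).
- pile_top: Loose uppermost plate (120 x 60 x 12 mm, like the one to wash) on a pile of plates, which stands 60 mm high with it; bystander. Origin under its centre, x along its length. The bearers and the pile may have changed places.
- cup: Brown cardboard cup, 72 mm across, 85 mm high; bystander. Origin under its base.
- wrench: Steel wrench, 180 mm long, lying flat along its x axis; bystander.
- hammer: Hammer, 260 mm long, lying along its x axis; bystander.
- cutting_oil: Grey closed bottle, 64 mm across, 170 mm high; bystander. Origin under its base.
- flap_disc: Flap disc, 115 mm across, 14 mm thick, lying flat; bystander. Origin under its centre.
Things that resemble listed ones, but are neither listed nor needed, are in the scene too. Leave any red look-alike of the part that bears plate_center alone.

How it is judged:
By the outcome, as a careful person would: the job done as asked, in the order asked, and still so for the second after the job is handed in, with the robot touching nothing.
It also fails if it takes over 67 s, if anything falls off the work surface, if the arm or the gripper's body presses on something with over 40 N, if the wrist force passes 120 N, or if a joint passes its speed limit or range.

## Robot

A 6-joint arm with a two-finger parallel gripper is mounted at the origin on the work surface. World frame = base frame: x ahead of the robot, y to its left, z up, the work surface at z = 0. Lengths are in m, angles in rad, forces in N, time in s.
With the tool pointing down it reaches from about 0.275 to 0.825 m from the base axis. Payload 4.9 kg.
Tool frame: the origin (TCP) lies on the centre line of the jaws, within the pads' length; the fingertips stand finger_overhang ahead of it and the grasp point (between the pads) lies 2 mm behind it (finger_overhang is the distance from the TCP to the fingertips, in m); z points along the fingers, y is the line along which they close (so a half turn about z gives the same grasp; the last joint's range is limited). The gripper opens to 85 mm and grips with 20 to 120 N. Pads are 22 mm wide; open, the fingers measure 114 mm over their backs; the gripper's body (76 mm by 85 mm) begins 54 mm behind the grasp point. The pads swing forward as they close: fully open they stand 13 mm farther back than shut.
Start: joints at [-1.436, 0.326, -0.193, 1.052, 0, 1.437], TCP at [0.146, -0.53, 0.248] pointing down, gripper open.
Joint ranges: [-2.65, 2.65], [-0.97, 1.79], [-1.3, 1.35], [-1.93, 2.1], [-1.47, 1.37], [-3.14, 3.14]. Speed limits (rad/s): [2.57, 2.57, 3.14, 3.14, 3.14, 3.14].

## Interface

Orientations are given as a unit quaternion [x, y, z, w].
In Python, from plant import * gives the robot as it stands. The module is installed in compiled form; this text tells all that it offers.
- The arm moves only by the tool step_arm, never from a script. Its argument "plan" is a list of rows, each a list of 7 numbers: the turn, a rotation vector about the tool's x, y, z as a fraction of full scale, then the shift along the tool's x, y, z as a fraction of full scale, then the finger opening in mm, from 0 to 85.4. A call has 1 to 5 rows; each row shifts and turns the commanded pose from where the row before left it, along the tool's axes as they then stand; what a row does not reach is not made up. Full scale, the value 1, is 40 mm for a shift and 0.12 rad for a turn. A row lasts 1/8 s, in which the tool goes at most 62.5 mm and 10.7 degrees, less where a joint would pass 70% of its speed; a pose out of reach is approached as far as the arm can. A call with a number of a shift or a turn outside -1 to 1 is refused whole. A call with a gripper value outside its range is refused whole. The fingers move at their own pace and stop on an object; the grip force is fixed at half the most. Time passes only in rows, so rows that do not move let the fingers close. It gives the time, the measured TCP pose, the force, the opening and the grip force at its end, in the units of the state.
- get_state(): the state, without advancing time (a new reading comes with each control period).
- snapshot(name): name is "scene" or "top" or "wrist"; returns a dict with "image" (400x640x3 uint8, blue, green, red), "mtx" (3x3 intrinsics, pixels), "D" ([k1, k2, p1, p2, k3] as OpenCV has them; the pictures are not rectified), "R" (3x3) and "t" (3): a world point X has camera coordinates R X + t. Camera axes: x right, y down, z forward; pixel columns grow to the right and rows downward; lengths in m; the calibration is good to about 2 mm. A picture is of the moment at which its call begins. There is no depth.
- close_job(): hands the job in; it is judged then, once.
The state is a dict: "t": time; "joint_positions": joint angles; "qvel": joint speeds; "tau": joint torques, N m; "ee_pos": TCP position; "tcp_rot": TCP orientation; "wrist_force": force on the tool from outside, world axes, zero at the start; "moment": the same for the moment, N m; "finger_gap": opening from 0.0 (shut) to 1.0 (fully open); "gripper_force": force on a finger pad.
Only numpy, scipy, OpenCV 4.12 (cv2) and the standard library are available. Lean on these libraries where they do the work, as an engineer would, in place of code of your own. Each camera call takes 0.05 s, during which the arm holds its last target. There are 200 camera calls.

## Working session

There is one attempt and no reset: what is moved stays moved. The work goes in short steps, Python scripts to look and compute and a tool call to move; the robot and the scene stay as the last step left them, time stands still between calls to the robot, and variables do not carry over. Pictures are saved under pics/ and viewed, at most 10 in all, crops included, and the job is handed in when it is done.

Besides the shell and the picture viewer there is one more tool, called after "Call:" as name([rows], argument=value, ...), one row to a line, values as JSON. step_arm: Moves the arm, as the interface text tells. Shift numbers are shares of 40 mm and turn numbers shares of 0.12 rad, none past 1 either way. Its arguments: {"type":"object","properties":{"plan":{"type":"array","items":{"type":"array","items":{"type":"number"}}}},"required":["plan"]}

```bash
mkdir -p pics; cat > h.py <<'E'
from plant import *
import numpy as np, cv2
from scipy.spatial.transform import Rotation as Ro
def ray(s,px):
    u=cv2.undistortPoints(np.array([[px]],float),s["mtx"],s["D"])[0,0]
    d=s["R"].T@np.array([u[0],u[1],1]); return -s["R"].T@s["t"],d
def onz(s,px,z):
    o,d=ray(s,px); return o+d*(z-o[2])/d[2]
def proj(s,X):
    return cv2.projectPoints(np.array(X,float).reshape(-1,1,3),cv2.Rodrigues(s["R"])[0],s["t"],s["mtx"],s["D"])[0][:,0]
def tri(a,pa,b,pb):
    o,d=ray(a,pa);p,e=ray(b,pb)
    k=np.linalg.lstsq(np.c_[d,-e],p-o,rcond=None)[0]
    A=o+d*k[0];B=p+e*k[1]; return (A+B)/2,np.linalg.norm(A-B)
def st():
    s=get_state();print({k:np.round(v,3).tolist() for k,v in s.items()})
    print(np.round(Ro.from_quat(s["tcp_rot"]).as_matrix(),3).tolist());return s
E
python3 - <<'E'
from h import *
import pickle
d={n:snapshot(n) for n in("scene","top")}
pickle.dump(d,open("s0.pkl","wb"))
for n in d: cv2.imwrite(f"pics/{n}0.png",d[n]["image"]); print(n,-d[n]["R"].T@d[n]["t"],d[n]["R"][2])
st()
E
```

```text
scene [0.44616876 0.58084609 1.12560059] [ 0.12140839 -0.48270016 -0.86732956]
top [0.46945143 0.00712058 1.41188914] [ 8.96064297e-02  7.50136911e-04 -9.95976970e-01]
{'t': 0.1, 'joint_positions': [-1.436, 0.327, -0.193, 1.052, 0.0, 1.437], 'qvel': [-0.001, -0.003, 0.003, 0.0, 0.002, 0.001], 'tau': [0.002, -44.424, 26.304, 0.008, -0.0, 0.0], 'ee_pos': [0.146, -0.53, 0.248], 'tcp_rot': [0.991, 0.134, 0.0, -0.001], 'wrist_force': [-0.233, -0.453, -0.623], 'moment': [-0.026, 0.033, 0.003], 'gripper_force': 0.0, 'finger_gap': 0.998}
[[0.964, 0.266, -0.0], [0.266, -0.964, 0.001], [0.0, -0.001, -1.0]]
```

View pics/scene0.png

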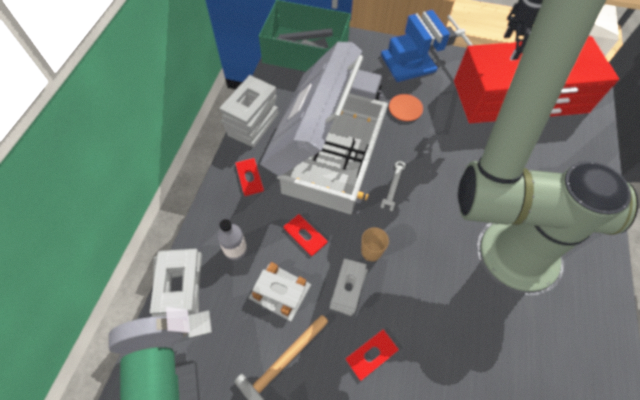

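View pics/top0.png

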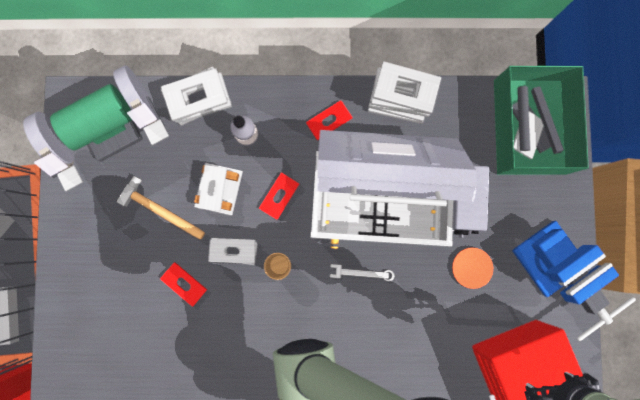

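The scene shows the washer at top (400,190) with the hood half open. The plate candidates in the top view are:
- (218,189): light steel on orange wooden bearers. This fits the description.
- (232,251): grey plate lying on the bench.
- (403,92) and (197,96): piles.
- (278,197), (183,284) and (329,120): red look-alikes.

I'll confirm the first one in an enlarged crop.

```bash
python3 - <<'E'
import pickle,cv2,numpy as np
d=pickle.load(open("s0.pkl","rb"))
t=d["top"]["image"];s=d["scene"]["image"]
a=cv2.resize(t[150:230,180:260],(400,300*4//3),interpolation=cv2.INTER_CUBIC)
b=cv2.resize(s[255:325,240:320],(400,350),interpolation=cv2.INTER_CUBIC)
im=np.zeros((600,800,3),np.uint8)
im[:400,:400]=a; im[:350,400:]=b
cv2.imwrite("pics/c1.png",im[:400])
cv2.imwrite("pics/c2.png",cv2.resize(t[120:250,300:500],(800,520),interpolation=cv2.INTER_CUBIC))
E
```

```text
(no output)
```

View pics/c1.png

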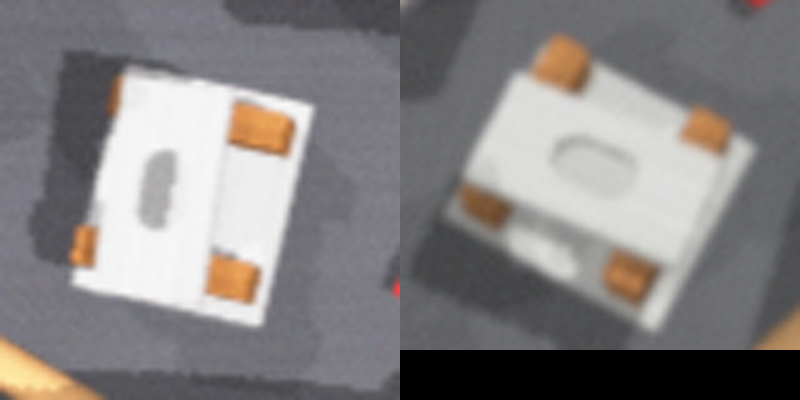

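View pics/c2.png

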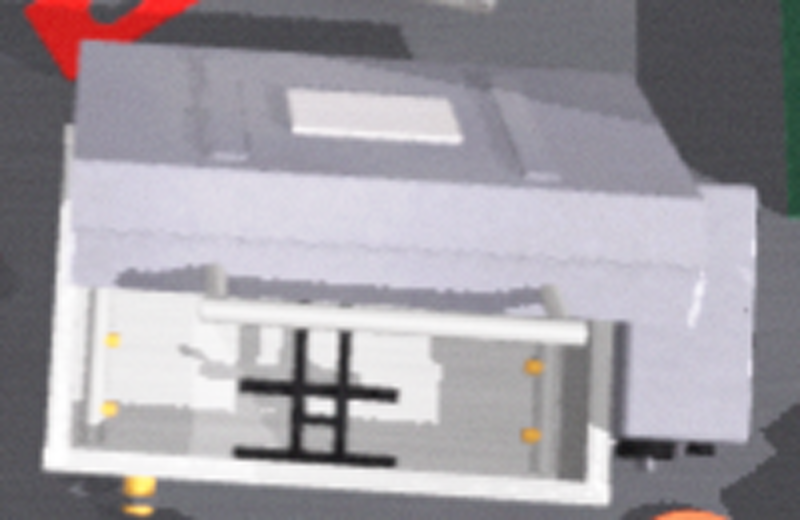

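The crop confirms it: the loose steel plate lies across four visible orange bearer ends, with its hole at top px (212,188), alone and not red. In the washer crop the front rim runs from (311,237) to (452,246), the bars sit around (380,217), and the handle runs from (350,197) to (447,203).

```bash
python3 - <<'E'
from h import *
import pickle
d=pickle.load(open("s0.pkl","rb"));T=d["top"];S=d["scene"]
f=lambda l,z,c:[print(p,onz(c,p,z).round(4)) for p in l]
c=lambda x,y:(180+x/5-.4,150+y/5-.4)
g=lambda x,y:(240+x/5-.4,255+y/5-.4)
w=lambda x,y:(300+x/4-.4,120+y/4-.4)
# plate: right top, right bottom edges, hole
print("plate top");f([c(125,68),c(232,88),c(203,305),c(97,230),c(158,188)],.052,T)
print("plate scene");f([g(515,72),g(722,145),g(675,265),g(463,180),g(594,166)],.052,S)
# steel mask refine: hole contour in both
for n,cm,(x0,y0,x1,y1) in (("top",T,(203,176,222,200)),("scene",S,(266,278,292,300))):
    gray=cv2.cvtColor(cm["image"],cv2.COLOR_BGR2GRAY)[y0:y1,x0:x1]
    _,m=cv2.threshold(gray,0,255,cv2.THRESH_BINARY_INV+cv2.THRESH_OTSU)
    cs,_=cv2.findContours(m,cv2.RETR_EXTERNAL,cv2.CHAIN_APPROX_NONE);k=max(cs,key=cv2.contourArea)
    print(n,cv2.fitEllipse(k) if len(k)>4 else 0,[x0,y0],onz(cm,np.array(cv2.fitEllipse(k)[0])+[x0,y0],.052))
print("rim");f([w(45,470),w(608,503)],.105,T)
print("bars z55");f([w(297,335),w(297,445),w(343,340),w(343,450)],.055,T)
L,R=onz(T,w(45,470),.105),onz(T,w(608,503),.105)
yax=(L-R);print("len",np.linalg.norm(yax));yax/=np.linalg.norm(yax);xa=np.array([yax[1],-yax[0],0]);M=(L+R)/2
print("yaw",np.arctan2(xa[1],xa[0]));H=M+.22*xa;C=M+.11*xa-[0,0,.05];print("cradle",C)
hp=np.array(w(393,321))
for th in np.arange(.84,1.06,.02):
    P=H+(-xa*np.cos(th+.0603)+np.array([0,0,1])*np.sin(th+.0603))*.2655
    print(round(th,2),P.round(3),(proj(T,P)[0]-hp).round(1),proj(S,P)[0].round(1))
E
```

```text
plate top
(204.6, 163.2) [0.685  0.3087 0.052 ]
(226.0, 167.2) [0.6738 0.249  0.052 ]
(220.2, 210.6) [0.5533 0.2631 0.052 ]
(199.0, 195.6) [0.5948 0.3223 0.052 ]
(211.2, 187.2) [0.618  0.2891 0.052 ]
plate scene
(342.6, 269.0) [0.4686 0.1955 0.052 ]
(384.0, 283.6) [0.356  0.2054 0.052 ]
(374.6, 307.6) [0.3676 0.2725 0.052 ]
(332.20000000000005, 290.6) [0.4811 0.2587 0.052 ]
(358.40000000000003, 287.8) [0.4177 0.2338 0.052 ]
top ((7.857808589935303, 11.45822811126709), (5.749121189117432, 17.2642765045166), 9.451395988464355) [203, 176] [0.61732652 0.28999833 0.052     ]
scene ((11.478595733642578, 8.38866901397705), (7.355100631713867, 15.011231422424316), 103.7306137084961) [266, 278] [0.6199045  0.28509765 0.052     ]
rim
(310.85, 237.1) [0.4803 0.0136 0.105 ]
(451.6, 245.35) [ 0.4585 -0.3561  0.105 ]
bars z55
(373.85, 203.35) [ 0.573 -0.159  0.055]
(373.85, 230.85) [ 0.4977 -0.1582  0.055 ]
(385.35, 204.6) [ 0.5696 -0.1906  0.055 ]
(385.35, 232.1) [ 0.4943 -0.1896  0.055 ]
len 0.3703957541420236
yaw -0.058983138047035324
cradle [ 0.57920009 -0.17773328  0.055     ]
0.84 [ 0.524 -0.174  0.313] [-2.7 16.5] [361.3  94. ]
0.86 [ 0.529 -0.175  0.316] [-2.3 14.6] [359.9  92.7]
0.88 [ 0.533 -0.175  0.319] [-2.  12.6] [358.4  91.4]
0.9 [ 0.537 -0.175  0.323] [-1.7 10.5] [356.8  90.1]
0.92 [ 0.541 -0.176  0.326] [-1.4  8.5] [355.3  88.9]
0.94 [ 0.546 -0.176  0.328] [-1.1  6.3] [353.7  87.6]
0.96 [ 0.55  -0.176  0.331] [-0.8  4.2] [352.   86.4]
0.98 [ 0.555 -0.176  0.334] [-0.5  2. ] [350.4  85.2]
1.0 [ 0.56  -0.177  0.337] [-0.2 -0.2] [348.7  84. ]
1.02 [ 0.564 -0.177  0.339] [ 0.1 -2.4] [347.   82.8]
1.04 [ 0.569 -0.177  0.342] [ 0.4 -4.7] [345.2  81.6]
1.06 [ 0.574 -0.177  0.344] [ 0.7 -6.9] [343.5  80.5]
```

```bash
cat >> h.py <<'E'
def tgt(yaw,lean,quarter=0):
    return Ro.from_euler("z",yaw)*Ro.from_euler("y",-lean)*Ro.from_euler("x",np.pi)*Ro.from_euler("z",quarter)
def need(p,yaw,lean,quarter=0):
    s=get_state();R=Ro.from_quat(s["tcp_rot"]);T=tgt(yaw,lean,quarter);dp=np.array(p)-s["ee_pos"]
    print("rot units",((R.inv()*T).as_rotvec()/.12).round(2),"| shift units after rot",(T.inv().apply(dp)/.04).round(2),"| before rot",(R.inv().apply(dp)/.04).round(2))
E
python3 - <<'E'
from h import *
need([.60,.287,.25],-.13,0)
E
```

```text
rot units [-0.01  0.    3.32] | shift units after rot [  8.61 -21.72  -0.06] | before rot [ 16.36 -16.67  -0.03]
```

Call:
step_arm([
  [0, 0, 0.83, 0, 0, -0.5, 85],
  [0, 0, 0.83, 0, 0, -0.5, 85],
  [0, 0, 0.83, 0, 0, 0, 85],
  [0, 0, 0.83, 0, 0, 0, 85],
])

```text
t: 0.6
ee_pos: [0.146, -0.5301, 0.2882]
tcp_rot: [0.998, -0.066, -0.0, -0.0]
wrist_force: [0.5, -0.0, -1.0]
finger_gap: 0.997
gripper_force: 0.0
```

Call:
step_arm([
  [0, 0, 0, 0.39, -0.98, 0, 85],
  [0, 0, 0, 0.39, -0.98, 0, 85],
  [0, 0, 0, 0.39, -0.98, 0, 85],
  [0, 0, 0, 0.39, -0.98, 0, 85],
  [0, 0, 0, 0.39, -0.98, 0, 85],
])

```text
t: 1.23
ee_pos: [0.2491, -0.3445, 0.288]
tcp_rot: [0.998, -0.065, -0.0, -0.0]
wrist_force: [1.2, 0.2, -0.2]
finger_gap: 0.996
gripper_force: 0.0
```

Call:
step_arm([
  [0, 0, 0, 0.39, -0.98, 0, 85],
  [0, 0, 0, 0.39, -0.98, 0, 85],
  [0, 0, 0, 0.39, -0.98, 0, 85],
  [0, 0, 0, 0.39, -0.98, 0, 85],
  [0, 0, 0, 0.39, -0.98, 0, 85],
])

```text
t: 1.85
ee_pos: [0.3517, -0.1603, 0.2881]
tcp_rot: [0.998, -0.065, -0.0, -0.0]
wrist_force: [-0.4, -0.2, 0.4]
finger_gap: 0.995
gripper_force: 0.0
```

Call:
step_arm([
  [0, 0, 0, 0.39, -0.98, 0, 85],
  [0, 0, 0, 0.39, -0.98, 0, 85],
  [0, 0, 0, 0.39, -0.98, 0, 85],
  [0, 0, 0, 0.39, -0.98, 0, 85],
  [0, 0, 0, 0.39, -0.98, 0, 85],
])

```text
t: 2.48
ee_pos: [0.4538, 0.0197, 0.288]
tcp_rot: [0.998, -0.061, -0.0, -0.002]
wrist_force: [0.9, -0.3, -0.7]
finger_gap: 1.0
gripper_force: 0.0
```

Call:
step_arm([
  [0, 0, 0, 0.39, -0.98, 0, 85],
  [0, 0, 0, 0.39, -0.98, 0, 85],
  [0, 0, 0, 0.39, -0.98, 0, 85],
  [0, 0, 0, 0.39, -0.98, 0, 85],
  [0, 0, 0, 0.39, -0.98, 0, 85],
])

```text
t: 3.1
ee_pos: [0.5405, 0.1074, 0.2949]
tcp_rot: [0.999, 0.009, -0.001, -0.042]
wrist_force: [-0.5, -0.0, 1.2]
finger_gap: 0.996
gripper_force: 0.0
```

```bash
python3 - <<'E'
from h import *
st(); need([.60,.287,.25],-.13,0)
E
```

```text
{'t': 3.1, 'joint_positions': [0.018, 0.297, -0.115, 1.16, 0.084, 3.141], 'qvel': [0.231, 0.281, 0.433, 0.151, 0.12, 0.0], 'tau': [-0.856, -44.951, 25.727, -0.19, 0.194, -0.0], 'ee_pos': [0.541, 0.107, 0.295], 'tcp_rot': [0.999, 0.009, -0.001, -0.042], 'wrist_force': [-0.526, -0.027, 1.198], 'moment': [-0.036, -0.005, -0.033], 'gripper_force': 0.0, 'finger_gap': 0.996}
[[1.0, 0.019, -0.004], [0.019, -0.996, 0.084], [-0.002, -0.084, -0.996]]
rot units [-0.7   0.07  1.24] | shift units after rot [ 0.89 -4.65  1.12] | before rot [ 1.57 -4.35  1.49]
```

Call:
step_arm([
  [-0.7, 0, -1, 0, 0, 0, 85],
  [0, 0, -1, 0, 0, 0, 85],
  [0, 0, -1, 0, 0, 0, 85],
  [0, 0, -1, 0, 0, 0, 85],
  [0, 0, -1, 0, 0, 0, 85],
])

```text
t: 3.72
ee_pos: [0.54, 0.1068, 0.2949]
tcp_rot: [0.952, 0.306, 0.001, 0.0]
wrist_force: [-0.5, 0.1, 0.9]
finger_gap: 0.997
gripper_force: 0.0
```

Call:
step_arm([
  [0, 0, -1, 0, 0, 0, 85],
  [0, 0, -1, 0, 0, 0, 85],
  [0, 0, -1, 0, 0, 0, 85],
  [0, 0, -1, 0, 0, 0, 85],
  [0, 0, -1, 0, 0, 0, 85],
])

```text
t: 4.35
ee_pos: [0.54, 0.1068, 0.2949]
tcp_rot: [0.819, 0.574, 0.001, 0.001]
wrist_force: [1.0, -0.2, 0.6]
finger_gap: 1.001
gripper_force: 0.0
```

Call:
step_arm([
  [0, 0, -1, 0, 0, 0, 85],
  [0, 0, -1, 0, 0, 0, 85],
  [0, 0, -1, 0, 0, 0, 85],
  [0, 0, -1, 0, 0, 0, 85],
  [0, 0, -1, 0, 0, 0, 85],
])

```text
t: 4.97
ee_pos: [0.54, 0.1068, 0.2949]
tcp_rot: [0.613, 0.79, 0.001, 0.001]
wrist_force: [0.1, -0.4, 0.2]
finger_gap: 0.999
gripper_force: 0.0
```

Call:
step_arm([
  [0, 0, -1, 0, 0, 0, 85],
  [0, 0, -1, 0, 0, 0, 85],
  [0, 0, -1, 0, 0, 0, 85],
  [0, 0, -1, 0, 0, 0, 85],
  [0, 0, -1, 0, 0, 0, 85],
])

```text
t: 5.6
ee_pos: [0.54, 0.1068, 0.2949]
tcp_rot: [0.352, 0.936, 0.001, 0.001]
wrist_force: [-0.2, -0.5, 0.0]
finger_gap: 0.998
gripper_force: 0.0
```

Call:
step_arm([
  [0, 0, -1, 0, 0, 0, 85],
  [0, 0, -1, 0, 0, 0, 85],
  [0, 0, -1, 0, 0, 0, 85],
  [0, 0, -1, 0, 0, 0, 85],
])

```text
t: 6.1
ee_pos: [0.54, 0.1067, 0.2949]
tcp_rot: [0.12, 0.993, 0.0, 0.001]
wrist_force: [0.2, -0.5, -0.3]
finger_gap: 0.999
gripper_force: 0.0
```

```bash
python3 - <<'E'
from h import *
st(); need([.58,.287,.25],-.13,0,np.pi); need([.58,.287,.25],-.13,.5,np.pi)
E
```

```text
{'t': 6.1, 'joint_positions': [0.061, 0.299, -0.111, 1.158, -0.0, 0.301], 'qvel': [-0.001, -0.001, -0.002, 0.0, -0.001, -0.947], 'tau': [-0.006, -43.764, 27.175, -0.023, -0.001, 0.79], 'ee_pos': [0.54, 0.107, 0.295], 'tcp_rot': [0.12, 0.993, 0.0, 0.001], 'wrist_force': [0.189, -0.49, -0.26], 'moment': [-0.027, -0.001, -0.014], 'gripper_force': 0.0, 'finger_gap': 0.999}
[[-0.971, 0.238, 0.003], [0.238, 0.971, 0.0], [-0.003, 0.001, -1.0]]
rot units [ 0.01  0.02 -0.92] | shift units after rot [-0.41  4.6   1.12] | before rot [0.1  4.61 1.13]
rot units [-0.22 -4.14 -0.9 ] | shift units after rot [0.18 4.6  1.18] | before rot [0.1  4.61 1.13]
```

Call:
step_arm([
  [0, 0, -0.9, 0, 0, 0, 85],
  [0, 0, 0, -0.1, 1, 0, 85],
  [0, 0, 0, -0.1, 1, 0, 85],
  [0, 0, 0, -0.1, 1, 0, 85],
  [0, 0, 0, -0.1, 1, 0, 85],
])

```text
t: 6.72
ee_pos: [0.5778, 0.2643, 0.2951]
tcp_rot: [0.068, 0.998, -0.0, 0.002]
wrist_force: [0.7, 1.0, -0.0]
finger_gap: 0.995
gripper_force: 0.0
```

Call:
step_arm([
  [0, -0.83, 0, 0, 0.6, 0, 85],
  [0, -0.83, 0, 0, 0, 0, 85],
  [0, -0.83, 0, 0, 0, 0, 85],
  [0, -0.83, 0, 0, 0, 0, 85],
  [0, -0.83, 0, 0, 0, 0, 85],
])

```text
t: 7.35
ee_pos: [0.5807, 0.2869, 0.2954]
tcp_rot: [0.066, 0.966, -0.017, 0.249]
wrist_force: [0.6, -0.9, 0.6]
finger_gap: 0.998
gripper_force: 0.0
```

```bash
python3 - <<'E'
from h import *
w=snapshot("wrist");cv2.imwrite("pics/w1.png",w["image"])
import pickle;pickle.dump(w,open("w1.pkl","wb"))
st(); need([.618,.287,.046],-.13,.5,np.pi)
print(proj(w,[.618,.287,.052]),-w["R"].T@w["t"],w["R"][2])
E
```

```text
{'t': 7.4, 'joint_positions': [0.468, 0.213, -0.35, 0.582, -0.277, 0.542], 'qvel': [-0.023, 0.048, 0.095, 0.188, 0.086, -0.007], 'tau': [-2.07, -40.942, 36.308, -4.707, -1.148, 0.01], 'ee_pos': [0.578, 0.287, 0.293], 'tcp_rot': [0.065, 0.966, -0.017, 0.249], 'wrist_force': [-3.431, -1.192, -1.575], 'moment': [0.049, 0.771, -0.007], 'gripper_force': 0.0, 'finger_gap': 0.994}
[[-0.868, 0.134, 0.478], [0.117, 0.991, -0.065], [-0.483, -0.001, -0.876]]
rot units [-0.02  0.03 -0.03] | shift units after rot [2.1  0.13 5.9 ] | before rot [2.12 0.14 5.89]
[[326.8692407   91.26604829]] [0.45088629 0.30440084 0.36541293] [ 0.72582772 -0.09957068 -0.68063191]
```

View pics/w1.png

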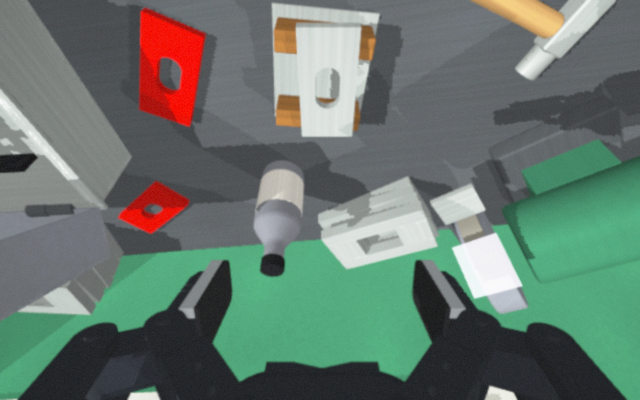

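The wrist view shows the plate with corners at about (295,24), (362,28), (353,136) and (302,137), and its hole at (327,88). The bearers are beneath it.

```bash
python3 - <<'E'
from h import *
import pickle
w=pickle.load(open("w1.pkl","rb"))
g=cv2.cvtColor(w["image"],cv2.COLOR_BGR2GRAY)
P=cv2.cornerSubPix(g,np.array([[295,23],[361,27],[353,136],[302,136]],np.float32).reshape(-1,1,2),(4,4),(-1,-1),(3,30,.01))[:,0]
# last two corners: image lower end shows end-face bottom edge or top edge; camera sees near side -x end at top
Q=np.array([onz(w,p,.052) for p in P]);print(P.round(1).tolist(),Q.round(4).tolist())
print([np.linalg.norm(Q[i]-Q[(i+1)%4]).round(4) for i in range(4)],Q.mean(0))
for a,b in((0,3),(1,2)): print(np.arctan2(*(Q[b]-Q[a])[1::-1]))
print("hole",onz(w,(327,88),.052))
E
```

```text
[[295.0, 23.0], [360.20001220703125, 24.200000762939453], [351.70001220703125, 135.6999969482422], [301.5, 136.10000610351562]] [[0.5487, 0.2666, 0.052], [0.5578, 0.325, 0.052], [0.6783, 0.3093, 0.052], [0.6707, 0.2499, 0.052]]
[np.float64(0.059), np.float64(0.1216), np.float64(0.0599), np.float64(0.1231)] [0.61388198 0.28770571 0.052     ]
-0.1360306000479525
-0.12920904733739816
hole [0.61437941 0.28759167 0.052     ]
```

Call:
step_arm([
  [0, 0, 0, 0.73, 0.05, 0.5, 85],
  [0, 0, 0, 0.73, 0.05, 0.5, 85],
  [0, 0, 0, 0.7, 0, 1, 85],
  [0, 0, 0, 0, 0, 1, 85],
  [0, 0, 0, 0, 0, 0, 85],
])

```text
t: 8.02
ee_pos: [0.5626, 0.2921, 0.1452]
tcp_rot: [0.066, 0.967, -0.018, 0.245]
wrist_force: [-1.0, -0.4, 0.2]
finger_gap: 0.992
gripper_force: 0.0
```

```bash
python3 - <<'E'
from h import *
st(); need([.616,.2873,.044],-.132,.5,np.pi)
E
```

```text
{'t': 8.025, 'joint_positions': [0.49, 0.364, -0.567, 0.228, -0.285, 0.566], 'qvel': [0.008, -0.056, 0.035, 0.036, -0.004, 0.006], 'tau': [-0.225, -42.089, 23.26, -3.916, -0.806, -0.039], 'ee_pos': [0.563, 0.292, 0.145], 'tcp_rot': [0.066, 0.967, -0.018, 0.245], 'wrist_force': [-0.962, -0.353, 0.204], 'moment': [0.112, 0.435, -0.008], 'gripper_force': 0.0, 'finger_gap': 0.992}
[[-0.872, 0.136, 0.471], [0.119, 0.991, -0.067], [-0.476, -0.003, -0.88]]
rot units [-0.04 -0.04 -0.02] | shift units after rot [0.04 0.06 2.86] | before rot [0.02 0.07 2.86]
```

Call:
step_arm([
  [0, 0, 0, 0, 0.06, 0.9, 85],
  [0, 0, 0, 0, 0, 0.9, 85],
  [0, 0, 0, 0, 0, 0.6, 85],
  [0, 0, 0, 0, 0, 0.46, 85],
  [0, 0, 0, 0, 0, 0, 85],
])

```text
t: 8.65
ee_pos: [0.6189, 0.2882, 0.0482]
tcp_rot: [0.066, 0.967, -0.017, 0.247]
wrist_force: [0.2, -0.3, 0.5]
finger_gap: 0.993
gripper_force: 0.0
```

```bash
python3 - <<'E'
from h import *
w=snapshot("wrist");cv2.imwrite("pics/w2.png",w["image"])
st(); need([.616,.2873,.044],-.132,.5,np.pi)
E
```

```text
{'t': 8.7, 'joint_positions': [0.438, 0.575, -0.54, 0.024, -0.264, 0.516], 'qvel': [0.008, -0.021, -0.003, -0.001, 0.001, 0.0], 'tau': [-0.298, -49.549, 19.785, -3.467, -0.767, -0.003], 'ee_pos': [0.619, 0.289, 0.049], 'tcp_rot': [0.066, 0.966, -0.017, 0.248], 'wrist_force': [0.457, -0.522, 0.436], 'moment': [0.031, 0.498, -0.067], 'gripper_force': 0.0, 'finger_gap': 0.999}
[[-0.869, 0.136, 0.477], [0.119, 0.991, -0.065], [-0.481, 0.001, -0.877]]
rot units [-0.01  0.01 -0.03] | shift units after rot [ 0.12 -0.04  0.08] | before rot [ 0.12 -0.04  0.08]
```

View pics/w2.png

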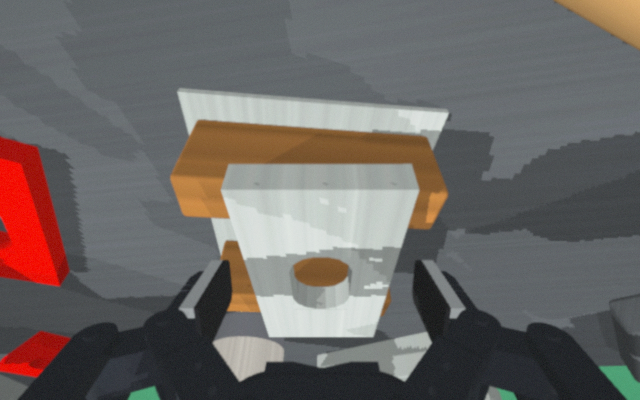

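The plate now sits between the open pads, with its hole at (321,283) centred on them. Next I apply a small correction and close.

Call:
step_arm([
  [0, 0, 0, 0.12, -0.04, 0.08, 85],
  [0, 0, 0, 0, 0, 0, 50],
  [0, 0, 0, 0, 0, 0, 50],
  [0, 0, 0, 0, 0, 0, 50],
  [0, 0, 0, 0, 0, 0, 50],
])

```text
t: 9.32
ee_pos: [0.6157, 0.2877, 0.0443]
tcp_rot: [0.066, 0.966, -0.016, 0.248]
wrist_force: [-4.0, 0.2, 6.0]
finger_gap: 0.69
gripper_force: 66.1
```

Call:
step_arm([
  [0, 0, 0, 0, 0, 0, 50],
  [0, 0, 0, 0, 0, 0, 50],
])

```text
t: 9.57
ee_pos: [0.6157, 0.2877, 0.0443]
tcp_rot: [0.066, 0.966, -0.016, 0.248]
wrist_force: [-5.0, 0.8, 6.1]
finger_gap: 0.689
gripper_force: 66.1
```

Call:
step_arm([
  [0, 0, 0, -0.12, 0, -0.22, 50],
  [0, 0, 0, -0.36, 0, -0.65, 50],
  [0, 0, 0, -0.48, 0, -0.88, 50],
  [0, 0, 0, -0.48, 0, -0.88, 50],
  [0, 0, 0, -0.48, 0, -0.88, 50],
])

```text
t: 10.2
ee_pos: [0.6142, 0.2865, 0.2036]
tcp_rot: [0.066, 0.967, -0.017, 0.246]
wrist_force: [1.2, -0.0, -5.5]
finger_gap: 0.688
gripper_force: 66.7
```

```bash
python3 - <<'E'
from h import *
st(); need([.46,.16,.2],-.06,.5,np.pi);need([.46,-.165,.2],-.06,.5,np.pi)
E
```

```text
{'t': 10.2, 'joint_positions': [0.438, 0.35, -0.408, 0.384, -0.263, 0.516], 'qvel': [0.001, -0.379, 0.384, 0.763, -0.001, 0.002], 'tau': [0.125, -48.226, 27.749, -5.283, -1.154, -0.0], 'ee_pos': [0.614, 0.287, 0.204], 'tcp_rot': [0.066, 0.967, -0.017, 0.246], 'wrist_force': [1.183, -0.013, -5.5], 'moment': [0.194, 0.924, 0.012], 'gripper_force': 66.669, 'finger_gap': 0.688}
[[-0.87, 0.135, 0.474], [0.119, 0.991, -0.065], [-0.478, -0.001, -0.878]]
rot units [-0.31 -0.01 -0.55] | shift units after rot [ 3.25 -3.39 -1.68] | before rot [ 3.02 -3.66 -1.54]
rot units [-0.31 -0.01 -0.55] | shift units after rot [  2.83 -11.5   -1.44] | before rot [  2.06 -11.71  -1.01]
```

Call:
step_arm([
  [-0.31, 0, -0.55, 0, 0, 0, 50],
  [0, 0, 0, 0.81, -0.85, -0.42, 50],
  [0, 0, 0, 0.81, -0.85, -0.42, 50],
  [0, 0, 0, 0.81, -0.85, -0.42, 50],
  [0, 0, 0, 0.81, -0.85, -0.42, 50],
])

```text
t: 10.82
ee_pos: [0.4591, 0.1588, 0.1988]
tcp_rot: [0.029, 0.969, -0.007, 0.247]
wrist_force: [0.8, -0.3, -3.5]
finger_gap: 0.687
gripper_force: 68.1
```

Call:
step_arm([
  [0, 0, 0, -0.05, -0.9, 0.03, 50],
  [0, 0, 0, -0.05, -0.9, 0.03, 50],
  [0, 0, 0, -0.05, -0.9, 0.03, 50],
  [0, 0, 0, -0.05, -0.9, 0.03, 50],
  [0, 0, 0, -0.05, -0.9, 0.03, 50],
])

```text
t: 11.45
ee_pos: [0.461, -0.0213, 0.1985]
tcp_rot: [0.029, 0.968, -0.007, 0.247]
wrist_force: [0.6, 0.0, -5.1]
finger_gap: 0.688
gripper_force: 68.3
```

Call:
step_arm([
  [0, 0, 0, -0.05, -0.9, 0.03, 50],
  [0, 0, 0, -0.05, -0.9, 0.03, 50],
  [0, 0, 0, -0.05, -0.9, 0.03, 50],
  [0, 0, 0, -0.05, -0.9, 0.03, 50],
  [0, 0, 0, 0, 0, 0, 50],
])

```text
t: 12.08
ee_pos: [0.4627, -0.1673, 0.1984]
tcp_rot: [0.032, 0.968, -0.008, 0.248]
wrist_force: [0.2, 1.0, -5.1]
finger_gap: 0.694
gripper_force: 68.6
```

```bash
python3 - <<'E'
from h import *
import pickle
w=snapshot("wrist");cv2.imwrite("pics/w3.png",w["image"]);pickle.dump(w,open("w3.pkl","wb"))
st(); need([.58,-.178,.061],-.059,.5,np.pi)
E
```

```text
{'t': 12.125, 'joint_positions': [-0.656, -0.009, -0.881, 0.275, 0.273, -0.533], 'qvel': [0.036, -0.012, -0.028, 0.006, 0.008, 0.002], 'tau': [-0.916, -26.487, 28.288, -4.548, 1.079, -0.031], 'ee_pos': [0.462, -0.165, 0.198], 'tcp_rot': [0.031, 0.968, -0.007, 0.247], 'wrist_force': [-0.044, 0.618, -5.129], 'moment': [0.102, 1.018, 0.024], 'gripper_force': 68.555, 'finger_gap': 0.69}
[[-0.876, 0.063, 0.478], [0.056, 0.998, -0.029], [-0.479, 0.002, -0.878]]
rot units [-0.   -0.   -0.04] | shift units after rot [-0.95 -0.14  4.42] | before rot [-0.96 -0.13  4.42]
```

View pics/w3.png

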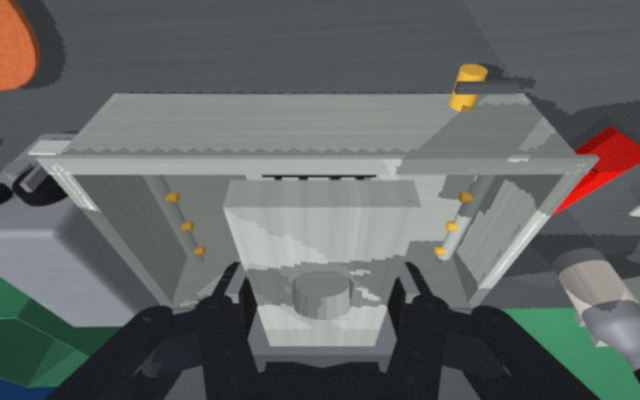

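The plate is held flat. The rim corners are at about (38,160) and (598,156), and the gold nozzle pairs are (172,197)/(466,197) and (199,251)/(439,251), symmetric about column 319. The tool is therefore nearly aligned with the washer already.

```bash
python3 - <<'E'
from h import *
import pickle
w=pickle.load(open("w3.pkl","rb"));im=w["image"]
g=cv2.cvtColor(im,cv2.COLOR_BGR2GRAY).astype(int)
for c in (100,130,160,420,540,570): 
    print(c,g[140:185,c].tolist())
hsv=cv2.cvtColor(im,cv2.COLOR_BGR2HSV);m=cv2.inRange(hsv,(15,120,120),(30,255,255))
n,_,stt,ce=cv2.connectedComponentsWithStats(m)
for i in range(1,n):
    if stt[i,4]>15: print(ce[i].round(1),stt[i,4])
print("axis col", proj(w,[[.5,-.173,.061],[.58,-.178,.061],[.58,-.178,.055]]))
print(onz(w,(38,157),.105),onz(w,(598,155),.105))
E
```

```text
100 [142, 137, 136, 137, 133, 135, 138, 138, 138, 137, 136, 128, 116, 116, 123, 132, 139, 144, 148, 162, 165, 164, 165, 169, 171, 168, 169, 169, 170, 171, 168, 168, 171, 166, 141, 106, 91, 89, 89, 88, 86, 90, 87, 89, 87]
130 [139, 139, 135, 137, 136, 133, 139, 138, 138, 140, 132, 122, 118, 114, 121, 133, 138, 139, 149, 163, 167, 166, 164, 163, 170, 168, 172, 170, 173, 171, 172, 170, 170, 165, 142, 108, 91, 90, 91, 92, 94, 92, 94, 90, 91]
160 [142, 138, 138, 136, 136, 136, 138, 140, 132, 122, 116, 117, 115, 116, 119, 131, 136, 142, 145, 158, 167, 165, 165, 170, 173, 172, 174, 170, 169, 172, 171, 171, 169, 164, 144, 111, 99, 100, 99, 102, 104, 104, 110, 111, 108]
420 [145, 142, 138, 140, 138, 139, 131, 125, 121, 120, 123, 120, 120, 119, 118, 121, 120, 122, 124, 130, 139, 137, 137, 137, 135, 138, 139, 138, 137, 138, 137, 141, 142, 144, 152, 164, 170, 171, 174, 174, 175, 173, 172, 171, 168]
540 [137, 135, 136, 134, 133, 120, 115, 119, 115, 115, 118, 115, 114, 115, 116, 116, 117, 117, 126, 135, 136, 136, 135, 139, 139, 142, 142, 141, 141, 140, 138, 139, 139, 135, 117, 93, 92, 91, 88, 91, 87, 90, 92, 89, 91]
570 [64, 62, 60, 60, 57, 65, 77, 93, 109, 112, 116, 113, 115, 113, 116, 116, 116, 119, 128, 132, 135, 135, 136, 138, 140, 143, 141, 144, 140, 140, 144, 145, 143, 144, 144, 140, 139, 140, 143, 142, 141, 144, 146, 145, 143]
[471.5  72.8] 449
[462.3 101.5] 392
[172.8 197.1] 109
[465.2 197. ] 108
[187.3 226. ] 87
[451.  225.8] 82
[199.4 250.6] 71
[439.2 250.2] 64
axis col [[318.23371019 156.11700536]
 [319.14260787 217.71418999]
 [319.17569253 213.25884544]]
[ 0.45374737 -0.35263052  0.105     ] [0.47605012 0.01128822 0.105     ]
```

```bash
python3 - <<'E'
from h import *
import pickle
w=pickle.load(open("w3.pkl","rb"))
a=onz(w,(319,158.7),.105);b=onz(w,(319,174.4),.105);print(a,b)
L=onz(w,(100,158.9),.105);R=onz(w,(540,158.3),.105);d=R-L;yaw=-np.arctan2(d[0],d[1]);print("yaw",yaw)
for z in(.03,.05,.07): 
    l,r=onz(w,(172.8,197.1),z),onz(w,(465.2,197),z);print(z,(l+r)/2,np.linalg.norm(l-r), -np.arctan2(*(r-l)[:2]))
x=np.array([np.cos(yaw),np.sin(yaw),0]);C=a+.11*x;print("C",C)
# plate in hand: corners at front end top edge
for z in (.2,.205,.21): print(z,onz(w,(226,207),z),onz(w,(420,207),z))
# hole centre
print(onz(w,(321,276),.205))
need(np.r_[C[:2],.061+.07],yaw,.5,np.pi)
E
```

```text
[ 0.46672124 -0.16968524  0.105     ] [ 0.4807283 -0.170699   0.105    ]
yaw -0.06405124611246635
0.03 [ 0.58190312 -0.17847054  0.03      ] 0.31826789803677097 -0.06531686473231355
0.05 [ 0.56100818 -0.17683847  0.05      ] 0.29162929219325584 -0.06531686473231331
0.07 [ 0.54011325 -0.1752064   0.07      ] 0.2649906863497407 -0.06531686473231345
C [ 0.57649567 -0.17672606  0.105     ]
0.2 [ 0.40698171 -0.19515071  0.2       ] [ 0.41113517 -0.13212509  0.2       ]
0.205 [ 0.40156324 -0.19252719  0.205     ] [ 0.40541551 -0.1340718   0.205     ]
0.21 [ 0.39614476 -0.18990367  0.21      ] [ 0.39969585 -0.13601851  0.21      ]
[ 0.44435016 -0.16666932  0.205     ]
rot units [ 0.02 -0.   -0.  ] | shift units after rot [-1.72 -0.1   2.84] | before rot [-1.72 -0.1   2.84]
```

```bash
python3 - <<'E'
from h import *
import pickle
d=pickle.load(open("s0.pkl","rb"));T=d["top"];S=d["scene"]
a=cv2.resize(T["image"][190:245,350:405],(400,400),interpolation=cv2.INTER_CUBIC)
b=cv2.resize(S["image"][125:195,305:375],(400,400),interpolation=cv2.INTER_CUBIC)
cv2.imwrite("pics/c3.png",np.hstack([a,b]))
yaw=-.064;X=np.array([np.cos(yaw),np.sin(yaw),0]);Y=np.array([-X[1],X[0],0]);C=np.array([.580,-.177,.055])
for n,x,y,z in(("barL-48",-48,15,0),("barR-48",-48,-15,0),("pin-48,+38 top",-48,38.5,20),("pin-48,-38 top",-48,-38.5,20),("stop-68 top",-68.5,0,14),("stop base",-68.5,0,0),("pin+48,-38",48,-38.5,20),("pin+48+38",48,38.5,20),("stop+68",68.5,0,14)):
    P=C+X*x/1e3+Y*y/1e3+[0,0,z/1e3]
    print(n,((proj(T,P)[0]-[350,190]+.5)*400/55).round(),((proj(S,P)[0]-[305,125]+.5)*400/70+[400,0]).round())
E
```

```text
barL-48 [178. 207.] [654. 180.]
barR-48 [258. 212.] [669. 136.]
pin-48,+38 top [121. 200.] [644. 193.]
pin-48,-38 top [329. 213.] [685.  81.]
stop-68 top [220. 262.] [701. 153.]
stop base [215. 263.] [698. 168.]
pin+48,-38 [341. -43.] [515.  34.]
pin+48+38 [135. -57.] [470. 144.]
stop+68 [ 239. -102.] [457.  85.]
```

View pics/c3.png

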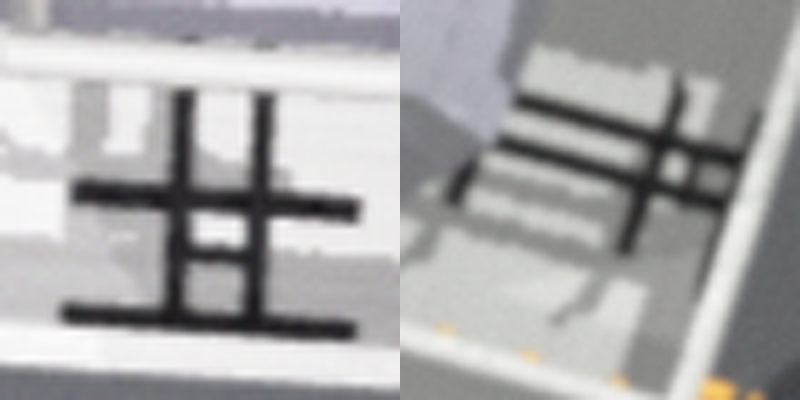

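The crop shows bars at columns 182 and 261, a crossbar at row 200 and the front stop at (215,252). That puts the cradle about 3 mm further to the rear in the top view. Since that view also placed the plate about 4 mm further back, I'll use the plate-to-cradle displacement, which both cameras agree on.

```bash
python3 - <<'E'
from h import *
need([.5817,-.177,.125],-.064,.5,np.pi)
E
```

```text
rot units [ 0.02 -0.   -0.  ] | shift units after rot [-1.76 -0.1   3.04] | before rot [-1.76 -0.1   3.04]
```

Call:
step_arm([
  [0, 0, 0, -0.44, -0.03, 0.76, 50],
  [0, 0, 0, -0.44, -0.03, 0.76, 50],
  [0, 0, 0, -0.44, -0.02, 0.76, 50],
  [0, 0, 0, -0.44, -0.02, 0.76, 50],
  [0, 0, 0, 0, 0, 0, 50],
])

```text
t: 12.75
ee_pos: [0.5832, -0.1739, 0.1238]
tcp_rot: [0.028, 0.969, -0.006, 0.247]
wrist_force: [-1.0, -0.0, -4.8]
finger_gap: 0.684
gripper_force: 69.1
```

```bash
python3 - <<'E'
from h import *
import pickle
st();need([.5817,-.177,.083],-.064,.5,np.pi);need([.5817,-.177,.060],-.064,.5,np.pi)
E
```

```text
{'t': 12.75, 'joint_positions': [-0.513, 0.315, -0.732, 0.069, 0.214, -0.405], 'qvel': [-0.016, -0.047, -0.04, 0.035, 0.003, -0.008], 'tau': [0.057, -40.963, 24.746, -5.093, 0.924, 0.041], 'ee_pos': [0.583, -0.174, 0.124], 'tcp_rot': [0.028, 0.969, -0.006, 0.247], 'wrist_force': [-0.953, -0.037, -4.832], 'moment': [0.078, 0.999, 0.036], 'gripper_force': 69.137, 'finger_gap': 0.684}
[[-0.877, 0.058, 0.478], [0.052, 0.998, -0.025], [-0.478, 0.003, -0.878]]
rot units [ 0.05 -0.01  0.04] | shift units after rot [ 0.52 -0.08  0.88] | before rot [ 0.52 -0.08  0.88]
rot units [ 0.05 -0.01  0.04] | shift units after rot [ 0.79 -0.08  1.38] | before rot [ 0.79 -0.08  1.38]
```

Call:
step_arm([
  [0.05, 0, 0.04, 0.26, 0, 0.44, 50],
  [0, 0, 0, 0.26, 0, 0.44, 50],
  [0, 0, 0, 0, 0, 0, 50],
  [0, 0, 0, 0, 0, 0, 50],
])

```text
t: 13.25
ee_pos: [0.5817, -0.1753, 0.0857]
tcp_rot: [0.032, 0.968, -0.009, 0.248]
wrist_force: [0.5, 0.1, -5.5]
finger_gap: 0.69
gripper_force: 69.1
```

```bash
python3 - <<'E'
from h import *
import pickle
w=snapshot("wrist");s=snapshot("scene");t=snapshot("top");pickle.dump((w,s,t),open("w4.pkl","wb"))
st();need([.5817,-.177,.060],-.064,.5,np.pi)
a=cv2.resize(s["image"][100:200,290:390],(400,400),interpolation=cv2.INTER_CUBIC)
b=w["image"][130:400,120:520]
b=np.vstack([b,np.zeros((130,400,3),np.uint8)])
cv2.imwrite("pics/c4.png",np.hstack([a,b]))
E
```

```text
{'t': 13.4, 'joint_positions': [-0.513, 0.383, -0.775, -0.049, 0.208, -0.398], 'qvel': [0.0, 0.004, 0.001, -0.002, 0.0, -0.001], 'tau': [0.052, -43.129, 21.037, -4.542, 0.884, 0.0], 'ee_pos': [0.582, -0.176, 0.086], 'tcp_rot': [0.032, 0.968, -0.009, 0.249], 'wrist_force': [-0.302, -0.397, -5.79], 'moment': [0.068, 0.987, -0.015], 'gripper_force': 69.112, 'finger_gap': 0.69}
[[-0.874, 0.067, 0.482], [0.058, 0.998, -0.034], [-0.483, -0.002, -0.876]]
rot units [-0.03  0.03 -0.01] | shift units after rot [ 0.33 -0.03  0.57] | before rot [ 0.33 -0.03  0.57]
```

View pics/c4.png

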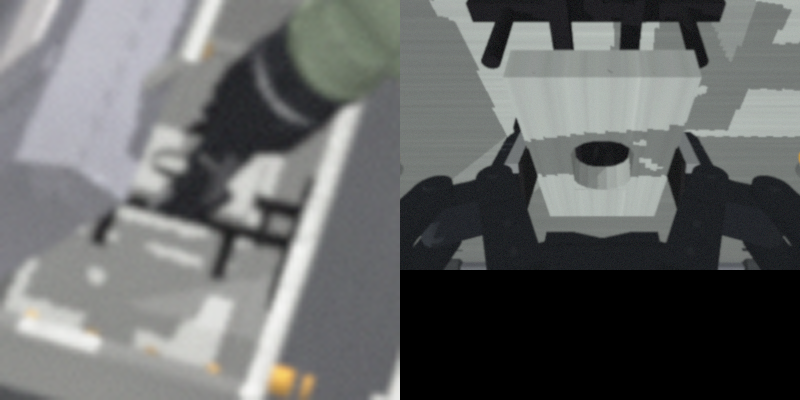

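```bash
python3 - <<'E'
from h import *
import pickle
w,s,t=pickle.load(open("w4.pkl","rb"))
g=cv2.cvtColor(w["image"],cv2.COLOR_BGR2GRAY)
m=(g<60).astype(np.uint8)
for r in range(138,202,4):
    x=np.flatnonzero(np.diff(np.r_[0,m[r,150:480],0]));print(r,(x+150).tolist())
yaw=-.064;X=np.array([np.cos(yaw),np.sin(yaw),0]);Y=np.array([-X[1],X[0],0]);C=np.array([.5807,-.177,.055])
for n,x,y,z in(("pin+ top",-48,38.5,20),("pin+ base",-48,38.5,0),("pin- top",-48,-38.5,20),("pin- base",-48,-38.5,0),("bar+",-55,15,0),("bar-",-55,-15,0),("stop top",-68.5,0,14)):
    print(n,proj(w,C+X*x/1e3+Y*y/1e3+[0,0,z/1e3]).round(1))
# plate corner near end at current pose: top z = .086+.0017+.006 ; 
for p in((223,180+27),(422,180+27)): print(onz(w,p,.0937))
st_=get_state();G=np.array(st_["ee_pos"])-.002*Ro.from_quat(st_["tcp_rot"]).as_matrix()[:,2]
print("plate expected corners",[proj(w,G+X*-.06+Y*y+[0,0,.006]).round(1).tolist() for y in(.03,-.03)])
E
```

```text
138 [189, 444]
142 [190, 442]
146 [192, 441]
150 [193, 439]
154 [215, 232, 270, 291, 341, 361, 400, 417]
158 [214, 231, 271, 291, 341, 361, 401, 418]
162 [212, 229, 272, 292, 341, 360, 402, 419]
166 [211, 228, 272, 292, 341, 360, 403, 421]
170 [209, 227, 273, 292, 341, 359, 404, 422]
174 [208, 226, 273, 293, 340, 359, 405, 423]
178 [206, 225, 274, 293, 340, 358, 406, 424]
182 [205, 223, 416, 426]
186 [203, 222, 417, 427]
190 [202, 221, 418, 428]
194 [204, 219, 419, 427]
198 []
pin+ top [[423.3 190.8]]
pin+ base [[412.6 155.7]]
pin- top [[211.1 191. ]]
pin- base [[222.9 156. ]]
bar+ [[355.9 141.8]]
bar- [[279.  141.9]]
stop top [[316.4 134.1]]
[ 0.51887692 -0.20045286  0.0937    ]
[ 0.52271269 -0.141924    0.0937    ]
plate expected corners [[[421.5, 209.5]], [[218.8, 209.7]]]
```

```bash
python3 - <<'E'
from h import *
need([.5818,-.1783,.060],-.064,.5,np.pi)
E
```

```text
rot units [-0.03  0.03 -0.01] | shift units after rot [ 0.32 -0.06  0.57] | before rot [ 0.33 -0.06  0.57]
```

Call:
step_arm([
  [0, 0, 0, 0, -0.06, 0, 50],
  [0, 0, 0, 0.1, 0, 0.18, 50],
  [0, 0, 0, 0.1, 0, 0.18, 50],
  [0, 0, 0, 0.06, 0, 0.11, 50],
  [0, 0, 0, 0, 0, 0, 50],
])

```text
t: 14.02
ee_pos: [0.5809, -0.1777, 0.0624]
tcp_rot: [0.032, 0.968, -0.009, 0.247]
wrist_force: [-0.3, -0.6, -5.4]
finger_gap: 0.686
gripper_force: 69.1
```

Call:
step_arm([
  [0, 0, 0, 0, 0, 0, 50],
  [0, 0, 0, 0.03, 0, 0.06, 50],
  [0, 0, 0, 0, 0, 0, 50],
])

```text
t: 14.4
ee_pos: [0.5815, -0.1779, 0.0607]
tcp_rot: [0.032, 0.968, -0.009, 0.248]
wrist_force: [-0.6, 0.3, -4.9]
finger_gap: 0.688
gripper_force: 69.1
```

```bash
python3 - <<'E'
from h import *
st();need([.5818,-.1783,.060],-.064,.5,np.pi)
E
```

```text
{'t': 14.4, 'joint_positions': [-0.518, 0.435, -0.791, -0.115, 0.21, -0.402], 'qvel': [0.001, -0.002, 0.001, 0.003, 0.001, -0.001], 'tau': [-0.028, -44.349, 19.581, -4.665, 0.889, 0.0], 'ee_pos': [0.582, -0.178, 0.061], 'tcp_rot': [0.032, 0.968, -0.009, 0.248], 'wrist_force': [-0.554, 0.338, -4.868], 'moment': [0.024, 1.0, -0.003], 'gripper_force': 69.145, 'finger_gap': 0.688}
[[-0.875, 0.067, 0.48], [0.058, 0.998, -0.033], [-0.481, -0.001, -0.877]]
rot units [-0.02  0.02 -0.02] | shift units after rot [ 0.   -0.01  0.02] | before rot [ 0.   -0.01  0.02]
```

No contact and no weight transfer yet, so I lower by a couple more millimetres.

Call:
step_arm([
  [0, 0, 0, 0.015, 0, 0.028, 50],
  [0, 0, 0, 0, 0, 0, 50],
])

```text
t: 14.65
ee_pos: [0.5815, -0.1779, 0.0594]
tcp_rot: [0.032, 0.968, -0.009, 0.248]
wrist_force: [1.4, -0.1, -5.7]
finger_gap: 0.685
gripper_force: 69.1
```

Call:
step_arm([
  [0, 0, 0, 0.01, 0, 0.02, 50],
  [0, 0, 0, 0, 0, 0, 50],
])

```text
t: 14.9
ee_pos: [0.582, -0.178, 0.0593]
tcp_rot: [0.032, 0.968, -0.009, 0.249]
wrist_force: [-4.9, 1.1, 3.0]
finger_gap: 0.688
gripper_force: 70.1
```

Contact came at exactly the expected height, and the weight has transferred. Release.

Call:
step_arm([
  [0, 0, 0, 0, 0, 0, 66],
  [0, 0, 0, 0, 0, 0, 75],
  [0, 0, 0, 0, 0, 0, 80],
  [0, 0, 0, 0, 0, 0, 80],
  [0, 0, 0, 0, 0, 0, 80],
])

```text
t: 15.52
ee_pos: [0.5817, -0.178, 0.0586]
tcp_rot: [0.032, 0.968, -0.009, 0.248]
wrist_force: [-0.2, -0.0, -0.8]
finger_gap: 0.934
gripper_force: 0.0
```

```bash
python3 - <<'E'
from h import *
import pickle
w=snapshot("wrist");pickle.dump(w,open("w5.pkl","wb"));st()
cv2.imwrite("pics/w5.png",w["image"])
E
```

```text
{'t': 15.575, 'joint_positions': [-0.518, 0.44, -0.793, -0.121, 0.21, -0.402], 'qvel': [-0.0, -0.0, -0.001, -0.001, 0.0, -0.0], 'tau': [0.001, -41.302, 17.325, -3.637, 0.606, -0.0], 'ee_pos': [0.582, -0.178, 0.059], 'tcp_rot': [0.032, 0.968, -0.009, 0.248], 'wrist_force': [-0.013, -0.069, -0.086], 'moment': [-0.001, 0.471, 0.017], 'gripper_force': 0.0, 'finger_gap': 0.936}
[[-0.875, 0.067, 0.48], [0.058, 0.998, -0.034], [-0.481, -0.001, -0.877]]
```

View pics/w5.png

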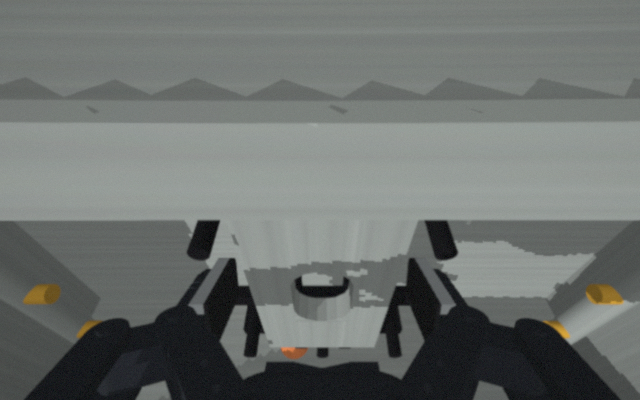

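The plate lies between the pins: the plate spans columns 222–420 and the pins are at 203 and 440. The rear stop, at (322,352), is clear behind it. Next I retreat along the tool axis and plan the hood arc.

Call:
step_arm([
  [0, 0, 0, 0, 0, -0.4, 80],
  [0, 0, 0, 0, 0, -0.8, 80],
  [0, 0, 0, 0, 0, -1, 80],
  [0, 0, 0, 0, 0, -1, 80],
  [0, 0, 0, 0, 0, -1, 80],
])

```text
t: 16.2
ee_pos: [0.5002, -0.1722, 0.2069]
tcp_rot: [0.032, 0.968, -0.009, 0.248]
wrist_force: [0.2, -0.2, 0.7]
finger_gap: 0.933
gripper_force: 0.0
```

```bash
cat > kin.py <<'E'
from h import *
from scipy.optimize import least_squares
D=[([-1.436,.327,-.193,1.052,0,1.437],[.146,-.53,.248]),([.061,.299,-.111,1.158,0,.301],[.54,.107,.295]),
([.468,.213,-.35,.582,-.277,.542],[.578,.287,.293]),([.49,.364,-.567,.228,-.285,.566],[.563,.292,.145]),([.438,.575,-.54,.024,-.264,.516],[.619,.289,.049]),
([.438,.35,-.408,.384,-.263,.516],[.614,.287,.204]),([-.656,-.009,-.881,.275,.273,-.533],[.462,-.165,.198]),([-.513,.315,-.732,.069,.214,-.405],[.583,-.174,.124]),
([-.513,.383,-.775,-.049,.208,-.398],[.582,-.176,.086]),([-.518,.44,-.793,-.121,.21,-.402],[.5817,-.178,.0587]),([.018,.297,-.115,1.16,.084,3.141],[.541,.107,.295])]
def fk(q,k):
    r0,z0,L1,L2,d2,L3,L4=k
    f=q[1]-q[2];p=f+q[3]
    c=np.array([r0+L1*np.sin(q[1])+L2*np.cos(f)+d2*np.sin(f)+L3*np.cos(p),0,z0+L1*np.cos(q[1])-L2*np.sin(f)+d2*np.cos(f)-L3*np.sin(p)])
    Rp=Ro.from_euler("z",q[0])*Ro.from_euler("y",p)
    Rt=Rp*Ro.from_euler("z",q[4])
    return Ro.from_euler("z",q[0]).apply(c)+Rt.apply([L4,0,0]),Rt.apply([1,0,0])
def res(k): return np.concatenate([fk(q,k)[0]-x for q,x in D])
K=least_squares(res,[0,.2,.4,.4,0,.1,.15]).x
lo=np.array([-2.65,-.97,-1.3,-1.93,-1.47]);hi=np.array([2.65,1.79,1.35,2.1,1.37])
def ik(p,zdir,q0):
    o=least_squares(lambda q:np.r_[fk(q,K)[0]-p,.3*(fk(q,K)[1]-zdir)],np.clip(q0,lo+.01,hi-.01),bounds=(lo,hi));return o.x,np.sqrt(2*o.cost)
E
python3 - <<'E'
from kin import *
print(K.round(3),np.abs(res(K)).max()); s=st()
print("zdir chk",fk(s["joint_positions"],K)[1].round(3))
yaw=-.064;X=np.array([np.cos(yaw),np.sin(yaw),0]);Z=np.array([0,0,1]);C=np.array([.5805,-.178,.055]);H=C+.11*X+[0,0,.05]
for th in(1.0,.75,.5,.25,0):
    for ln in(0,.3,.5,.7,.9):
        P=H+(-X*np.cos(th+.0603)+Z*np.sin(th+.0603))*.2655
        zd=X*np.sin(ln)-Z*np.cos(ln)
        q,e=ik(P+.002*zd,zd,s["joint_positions"][:5]);print(th,ln,P.round(3),q.round(2),round(e,4))
E
```

```text
[0.    0.302 0.515 0.398 0.069 0.132 0.272] 0.07439217529756655
{'t': 16.2, 'joint_positions': [-0.608, 0.046, -0.799, 0.286, 0.249, -0.485], 'qvel': [-0.196, -0.712, 0.123, 0.865, 0.083, -0.177], 'tau': [1.399, -24.312, 23.913, -4.654, 0.68, 0.151], 'ee_pos': [0.5, -0.172, 0.207], 'tcp_rot': [0.032, 0.968, -0.009, 0.248], 'wrist_force': [0.185, -0.213, 0.698], 'moment': [0.039, 0.407, -0.042], 'gripper_force': 0.0, 'finger_gap': 0.933}
[[-0.875, 0.067, 0.48], [0.058, 0.998, -0.034], [-0.481, -0.001, -0.877]]
zdir chk [ 0.48  -0.034 -0.877]
1.0 0 [ 0.561 -0.177  0.337] [-0.31  0.37  0.09  1.29 -0.  ] 0.0
1.0 0.3 [ 0.561 -0.177  0.337] [-0.34  0.15 -0.24  0.89  0.08] 0.0
1.0 0.5 [ 0.561 -0.177  0.337] [-0.37  0.04 -0.45  0.6   0.15] 0.0
1.0 0.7 [ 0.561 -0.177  0.337] [-0.4  -0.05 -0.66  0.29  0.22] 0.0
1.0 0.9 [ 0.561 -0.177  0.337] [-0.44 -0.1  -0.86 -0.06  0.29] 0.0
0.75 0 [ 0.508 -0.173  0.297] [-0.33  0.28 -0.13  1.16 -0.  ] 0.0
0.75 0.3 [ 0.508 -0.173  0.297] [-0.37  0.08 -0.43  0.78  0.09] 0.0
0.75 0.5 [ 0.508 -0.173  0.297] [-0.41 -0.03 -0.62  0.5   0.16] 0.0
0.75 0.7 [ 0.508 -
[... 417 characters left out ...]
0.55 -0.11 -1.16 -0.32  0.38] 0.0
0.25 0 [ 0.438 -0.169  0.186] [-0.37  0.25 -0.48  0.84  0.  ] 0.0
0.25 0.3 [ 0.438 -0.169  0.186] [-0.43  0.07 -0.75  0.47  0.11] 0.0
0.25 0.5 [ 0.438 -0.169  0.186] [-0.48 -0.01 -0.94  0.18  0.19] 0.0
0.25 0.7 [ 0.438 -0.169  0.186] [-0.54 -0.04 -1.12 -0.15  0.3 ] 0.0
0.25 0.9 [ 0.438 -0.169  0.186] [-0.6   0.04 -1.3  -0.59  0.41] 0.0013
0 0 [ 0.426 -0.168  0.121] [-0.38  0.31 -0.59  0.67  0.  ] 0.0
0 0.3 [ 0.426 -0.168  0.121] [-0.44  0.16 -0.87  0.26  0.11] 0.0
0 0.5 [ 0.426 -0.168  0.121] [-0.49  0.11 -1.05 -0.05  0.2 ] 0.0
0 0.7 [ 0.426 -0.168  0.121] [-0.56  0.15 -1.24 -0.45  0.31] 0.0
0 0.9 [ 0.426 -0.168  0.121] [-0.65  0.24 -1.3  -0.7   0.46] 0.0265
```

Call:
step_arm([
  [0, 0, 0, 0, 0, -1, 60],
  [0, 0, 0, 0, 0, -1, 60],
  [0, 0, 0, 0, 0, -1, 60],
  [0, 0, 0, 0, 0, -1, 60],
  [0, 0, 1, 0, 0, 0, 45],
])

```text
t: 16.82
ee_pos: [0.4244, -0.1679, 0.3496]
tcp_rot: [0.092, 0.964, 0.004, 0.251]
wrist_force: [0.9, 0.7, -0.5]
finger_gap: 0.532
gripper_force: 0.0
```

Call:
step_arm([
  [0, 0, 1, 0, 0, 0, 45],
  [0, 0, 1, 0, 0, 0, 45],
  [0, 0, 1, 0, 0, 0, 45],
  [0, 0, 1, 0, 0, 0, 45],
  [0, 0, 1, 0, 0, 0, 45],
])

```text
t: 17.45
ee_pos: [0.424, -0.1669, 0.346]
tcp_rot: [0.373, 0.894, 0.079, 0.235]
wrist_force: [-0.4, 0.6, -1.0]
finger_gap: 0.526
gripper_force: 0.0
```

Call:
step_arm([
  [0, 0, 1, 0, 0, 0, 45],
  [0, 0, 1, 0, 0, 0, 45],
  [0, 0, 1, 0, 0, 0, 45],
  [0, 0, 1, 0, 0, 0, 45],
  [0, 0, 1, 0, 0, 0, 45],
])

```text
t: 18.08
ee_pos: [0.424, -0.1669, 0.346]
tcp_rot: [0.621, 0.744, 0.145, 0.201]
wrist_force: [0.4, -0.5, 0.6]
finger_gap: 0.525
gripper_force: 0.0
```

Call:
step_arm([
  [0, 0, 1, 0, 0, 0, 45],
  [0, 0, 1, 0, 0, 0, 45],
  [0, 0, 0, 0, 0, 0, 45],
])

```text
t: 18.45
ee_pos: [0.424, -0.1669, 0.346]
tcp_rot: [0.703, 0.666, 0.168, 0.183]
wrist_force: [-0.8, 0.0, -0.2]
finger_gap: 0.528
gripper_force: 0.0
```

```bash
sed -i 's/r0,z0,L1,L2,d2,L3,L4=k/r0,z0,L1,L2,d2,L3,L4,oy=k/; s/L3\*np.cos(p),0,z0/L3*np.cos(p),oy,z0/; s/\[0,.2,.4,.4,0,.1,.15\]/[0,.2,.4,.4,0,.1,.15,.07]/' kin.py
python3 - <<'E'
from kin import *
import pickle
print(K.round(3),np.abs(res(K)).max())
yaw=-.064;X=np.array([np.cos(yaw),np.sin(yaw),0]);Z=np.array([0,0,1]);C=np.array([.5805,-.178,.055]);H=C+.11*X+[0,0,.05]
q0=[-.6,0,-.8,.3,.25]
for th in(1.0,.5,0):
    for ln in(.3,.5,.7):
        P=H+(-X*np.cos(th+.0603)+Z*np.sin(th+.0603))*.2655
        zd=X*np.sin(ln)-Z*np.cos(ln)
        q,e=ik(P+.002*zd,zd,q0);print(th,ln,q.round(2),round(e,4))
s=st()
w=snapshot("wrist");sc=snapshot("scene");t=snapshot("top");pickle.dump((w,sc,t),open("w6.pkl","wb"))
Y=np.array([-X[1],X[0],0])
for th in(.94,.97,1.0,1.03):
  P=H+(-X*np.cos(th+.0603)+Z*np.sin(th+.0603))*.2655
  print(th,P.round(3),[proj(w,P+Y*y)[0].round(1).tolist() for y in(-.06,0,.06)],[proj(sc,P+Y*y)[0].round(1).tolist() for y in(-.105,.105)])
need(P,yaw,.5,-np.pi/2)
need(P,yaw,.5,np.pi/2)
E
```

```text
[-0.     0.302  0.515  0.398  0.07   0.119  0.286  0.074] 0.00042382528580792167
1.0 0.3 [-0.49  0.15 -0.25  0.9   0.12] 0.0
1.0 0.5 [-0.54  0.03 -0.46  0.63  0.22] 0.0
1.0 0.7 [-0.59 -0.06 -0.66  0.34  0.33] 0.0
0.5 0.3 [-0.59  0.04 -0.61  0.66  0.15] 0.0
0.5 0.5 [-0.66 -0.06 -0.79  0.42  0.27] 0.0
0.5 0.7 [-0.74 -0.13 -0.97  0.15  0.41] 0.0
0 0.3 [-0.64  0.15 -0.88  0.29  0.16] 0.0
0 0.5 [-0.73  0.1  -1.05  0.01  0.3 ] 0.0
0 0.7 [-0.83  0.12 -1.23 -0.33  0.46] 0.0
{'t': 18.45, 'joint_positions': [-0.729, -0.238, -0.653, 0.746, 0.299, 0.959], 'qvel': [-0.001, 0.002, 0.002, 0.001, 0.001, -0.031], 'tau': [-0.003, -17.069, 30.353, -3.235, 0.879, 0.243], 'ee_pos': [0.424, -0.167, 0.346], 'tcp_rot': [0.703, 0.666, 0.168, 0.183], 'wrist_force': [-0.79, 0.001, -0.206], 'moment': [0.026, 0.488, -0.031], 'gripper_force': 0.0, 'finger_gap': 0.528}
[[0.056, 0.875, 0.48], [0.998, -0.046, -0.033], [-0.007, 0.481, -0.877]]
0.94 [ 0.547 -0.176  0.328] [[457.7, 298.4], [470.4, 222.8], [485.9, 132.5]] [[364.4, 59.2], [340.8, 118.4]]
0.97 [ 0.554 -0.176  0.333] [[468.9, 298.9], [482.5, 223.1], [499.3, 132.6]] [[362.1, 57.4], [338.2, 116.6]]
1.0 [ 0.561 -0.177  0.337] [[479.9, 299.2], [494.6, 223.3], [512.6, 132.7]] [[359.7, 55.6], [335.6, 114.7]]
1.03 [ 0.568 -0.177  0.34 ] [[490.9, 299.3], [506.5, 223.4], [525.7, 132.8]] [[357.3, 53.8], [332.9, 113.0]]
rot units [0.02 0.02 0.08] | shift units after rot [-0.03  3.09  1.85] | before rot [-0.05  3.09  1.86]
rot units [ -0.04   0.03 -26.1 ] | shift units after rot [ 0.03 -3.09  1.85] | before rot [-0.05  3.09  1.86]
```

```bash
python3 - <<'E'
from h import *
import pickle
w,sc,t=pickle.load(open("w6.pkl","rb"))
g=cv2.GaussianBlur(cv2.cvtColor(w["image"],cv2.COLOR_BGR2GRAY),(3,3),0)
for r in(133,180,223,270): print(r,g[r,400:640:4].tolist())
g=cv2.cvtColor(t["image"],cv2.COLOR_BGR2GRAY)
for c in(352,358,440): print("top",c,g[185:215,c].tolist())
E
```

```text
133 [128, 133, 126, 126, 127, 126, 126, 127, 127, 126, 124, 124, 122, 92, 127, 133, 131, 131, 149, 189, 188, 190, 188, 124, 139, 165, 187, 210, 218, 206, 179, 158, 121, 122, 121, 123, 123, 125, 122, 123, 123, 124, 125, 125, 123, 124, 126, 125, 125, 126, 126, 125, 125, 125, 123, 125, 124, 123, 125, 125]
180 [131, 122, 122, 122, 120, 121, 122, 121, 119, 121, 121, 102, 110, 133, 132, 131, 148, 191, 192, 189, 188, 118, 144, 172, 196, 215, 219, 189, 179, 127, 122, 121, 121, 121, 121, 122, 120, 119, 120, 121, 121, 121, 121, 120, 120, 120, 120, 121, 120, 120, 119, 118, 119, 121, 120, 122, 114, 103, 128, 213]
223 [77, 118, 119, 118, 119, 117, 118, 119, 116, 115, 91, 125, 126, 127, 133, 187, 188, 187, 186, 123, 144, 172, 202, 220, 218, 180, 173, 127, 123, 122, 122, 122, 121, 120, 120, 120, 122, 121, 119, 119, 119, 120, 120, 120, 120, 118, 121, 120, 120, 120, 121, 120, 120, 109, 103, 168, 216, 215, 214, 203]
270 [42, 88, 102, 102, 103, 102, 102, 102, 101, 110, 123, 125, 124, 168, 188, 189, 188, 121, 147, 176, 220, 223, 210, 173, 138, 106, 105, 104, 105, 104, 117, 121, 121, 121, 120, 120, 119, 118, 119, 119, 118, 119, 119, 117, 118, 118, 119, 121, 120, 119, 105, 114, 211, 212, 211, 207, 170, 170, 254, 255]
top 352 [206, 176, 165, 163, 164, 161, 159, 162, 169, 185, 222, 238, 244, 239, 226, 197, 200, 203, 202, 202, 202, 202, 200, 197, 196, 202, 198, 199, 202, 211]
top 358 [212, 213, 213, 208, 160, 143, 139, 138, 138, 164, 211, 232, 243, 243, 232, 209, 183, 178, 183, 178, 174, 178, 179, 178, 187, 190, 198, 199, 199, 203]
top 440 [188, 194, 201, 198, 201, 203, 202, 202, 199, 195, 195, 185, 182, 178, 170, 202, 229, 241, 244, 236, 212, 161, 143, 133, 136, 136, 135, 134, 134, 130]
```

Call:
step_arm([
  [0, 0, 0.08, -0.06, 0.71, 0, 45],
  [0, 0, 0, 0, 0.71, 0, 45],
  [0, 0, 0, 0, 0.71, 0, 45],
  [0, 0, 0, 0, 0.71, 0, 45],
  [0, 0, 0, 0, 0, 0, 45],
])

```text
t: 19.23
ee_pos: [0.5248, -0.1758, 0.4016]
tcp_rot: [0.706, 0.663, 0.169, 0.183]
wrist_force: [-0.3, -1.1, -1.2]
finger_gap: 0.528
gripper_force: 0.0
```

```bash
cat > hood.py <<'E'
from h import *
yaw=-.064;X=np.array([np.cos(yaw),np.sin(yaw),0]);Z=np.array([0,0,1]);Y=np.array([-X[1],X[0],0]);C=np.array([.5805,-.178,.055]);H=C+.11*X+[0,0,.05]
def P(th): return H+(-X*np.cos(th+.0603)+Z*np.sin(th+.0603))*.2655
def th_now(p):
    d=np.array(p)-H; a=np.arctan2(d[2],-d@X); return a-.0603,np.hypot(d[2],d@X)
E
python3 - <<'E'
from hood import *
w=snapshot("wrist");st()
zd=X*np.sin(.5)-Z*np.cos(.5)
need(P(.992)+.002*zd,yaw,.5,-np.pi/2)
g=cv2.GaussianBlur(cv2.cvtColor(w["image"],cv2.COLOR_BGR2GRAY),(3,3),0)
for th in(.96,.992,1.02): print(th,[proj(w,P(th)+Y*y)[0].round(1).tolist() for y in(-.05,0,.05)])
for y in(-.05,.03,.05):
    r=int(proj(w,P(.992)+Y*y)[0][1]); print(r,g[r,240:400:4].tolist())
E
```

```text
{'t': 19.275, 'joint_positions': [-0.582, -0.073, -0.388, 0.81, 0.238, 1.107], 'qvel': [-0.012, -0.016, -0.043, 0.007, -0.0, 0.002], 'tau': [0.195, -26.961, 32.408, -3.825, 0.723, 0.009], 'ee_pos': [0.524, -0.175, 0.4], 'tcp_rot': [0.707, 0.663, 0.169, 0.182], 'wrist_force': [0.043, -0.059, -0.45], 'moment': [0.015, 0.476, -0.01], 'gripper_force': 0.0, 'finger_gap': 0.525}
[[0.065, 0.875, 0.479], [0.998, -0.056, -0.033], [-0.002, 0.481, -0.877]]
rot units [0.01 0.02 0.  ] | shift units after rot [0.03 0.   1.9 ] | before rot [ 0.03 -0.    1.9 ]
0.96 [[308.2, 282.5], [307.3, 218.1], [306.2, 143.6]]
0.992 [[320.0, 282.7], [319.9, 218.3], [319.8, 143.6]]
1.02 [[330.3, 282.7], [330.9, 218.3], [331.8, 143.6]]
282 [21, 21, 78, 92, 92, 65, 19, 19, 21, 26, 63, 64, 70, 75, 83, 94, 104, 102, 123, 159, 155, 130, 124, 125, 126, 126, 122, 112, 113, 113, 113, 111, 28, 14, 17, 21, 75, 92, 92, 71]
174 [130, 130, 132, 131, 132, 131, 131, 47, 13, 60, 123, 133, 113, 13, 19, 56, 90, 103, 127, 148, 149, 135, 122, 126, 126, 125, 125, 118, 118, 117, 118, 118, 119, 119, 120, 120, 93, 91, 93, 99]
143 [129, 131, 131, 131, 131, 133, 132, 132, 133, 133, 133, 76, 74, 11, 20, 62, 84, 105, 128, 145, 146, 135, 123, 126, 126, 126, 125, 123, 117, 120, 118, 120, 120, 120, 120, 119, 108, 79, 87, 91]
```

Call:
step_arm([
  [0, 0, 0, 0.03, -0.04, 0.6, 45],
  [0, 0, 0, 0, 0, 0.6, 45],
  [0, 0, 0, 0, 0, 0.4, 45],
  [0, 0, 0, 0, 0, 0.3, 45],
  [0, 0, 0, 0, 0, 0, 30],
])

```text
t: 19.9
ee_pos: [0.5577, -0.1766, 0.3321]
tcp_rot: [0.707, 0.662, 0.169, 0.181]
wrist_force: [-0.5, -0.6, -0.2]
finger_gap: 0.351
gripper_force: 0.0
```

Call:
step_arm([
  [0, 0, 0, 0, 0, 0, 24],
  [0, 0, 0, 0, 0, 0, 20],
  [0, 0, 0, 0, 0, 0, 20],
  [0, 0, 0, 0, 0, 0, 20],
])

```text
t: 20.4
ee_pos: [0.5586, -0.1769, 0.3337]
tcp_rot: [0.707, 0.662, 0.169, 0.182]
wrist_force: [-0.5, -0.3, 0.0]
finger_gap: 0.233
gripper_force: 0.0
```

```bash
python3 - <<'E'
from hood import *
s=st();print(th_now(s["ee_pos"]))
E
```

```text
{'t': 20.4, 'joint_positions': [-0.541, 0.021, -0.469, 0.625, 0.22, 1.146], 'qvel': [0.002, 0.003, 0.002, 0.0, 0.001, 0.002], 'tau': [-0.009, -31.378, 30.167, -3.603, 0.639, -0.0], 'ee_pos': [0.559, -0.177, 0.334], 'tcp_rot': [0.707, 0.662, 0.169, 0.182], 'wrist_force': [-0.489, -0.268, 0.043], 'moment': [0.042, 0.461, -0.019], 'gripper_force': 0.0, 'finger_gap': 0.233}
[[0.066, 0.875, 0.48], [0.998, -0.057, -0.034], [-0.002, 0.481, -0.876]]
(np.float64(0.9872164013260136), np.float64(0.2639971125089575))
```

Call:
step_arm([
  [0, 0, 0, 0, 0, 0, 10],
  [0, 0, 0, 0, 0, 0, 10],
  [0, 0, 0, 0, 0, 0, 10],
])

```text
t: 20.78
ee_pos: [0.5585, -0.1769, 0.3337]
tcp_rot: [0.707, 0.662, 0.169, 0.182]
wrist_force: [-4.4, 0.6, 4.8]
finger_gap: 0.142
gripper_force: 58.4
```

```bash
python3 - <<'E'
from hood import *
s=st();print(th_now(s["ee_pos"]))
# arc in tool axes, fixed orientation lean .5, 0.04..; print per-step shift
T=tgt(yaw,.5,-np.pi/2);t0=.987
for t1 in np.r_[.9:-.01:-.1]:
    print(round(t0,2),round(t1,2),(T.inv().apply(P(t1)-P(t0))/.04).round(2));t0=t1
E
```

```text
{'t': 20.775, 'joint_positions': [-0.541, 0.021, -0.469, 0.626, 0.22, 1.146], 'qvel': [0.0, 0.001, 0.001, -0.0, -0.001, -0.001], 'tau': [0.352, -28.626, 29.632, -4.297, 0.721, 0.001], 'ee_pos': [0.559, -0.177, 0.334], 'tcp_rot': [0.707, 0.662, 0.169, 0.182], 'wrist_force': [-4.362, 0.623, 4.792], 'moment': [0.185, 0.789, 0.071], 'gripper_force': 58.427, 'finger_gap': 0.142}
[[0.066, 0.875, 0.48], [0.998, -0.057, -0.034], [-0.002, 0.481, -0.877]]
(np.float64(0.9870225666525372), np.float64(0.2640652457911633))
0.99 0.9 [ 0.   -0.58  0.04]
0.9 0.8 [-0.   -0.65  0.11]
0.8 0.7 [ 0.   -0.64  0.17]
0.7 0.6 [-0.   -0.62  0.23]
0.6 0.5 [ 0.   -0.59  0.29]
0.5 0.4 [ 0.   -0.56  0.35]
0.4 0.3 [-0.   -0.52  0.41]
0.3 0.2 [ 0.   -0.48  0.46]
0.2 0.1 [-0.   -0.43  0.5 ]
0.1 0.0 [ 0.   -0.38  0.54]
```

Call:
step_arm([
  [0, 0, 0, 0, -0.2, 0.01, 10],
  [0, 0, 0, 0, -0.2, 0.02, 10],
  [0, 0, 0, 0, -0.27, 0.03, 10],
  [0, 0, 0, 0, -0.28, 0.05, 10],
  [0, 0, 0, 0, -0.28, 0.05, 10],
])

```text
t: 21.4
ee_pos: [0.5189, -0.1744, 0.3051]
tcp_rot: [0.707, 0.662, 0.17, 0.183]
wrist_force: [0.5, -0.1, 4.6]
finger_gap: 0.137
gripper_force: 62.6
```

```bash
python3 - <<'E'
from hood import *
s=st();print(th_now(s["ee_pos"]))
E
```

```text
{'t': 21.4, 'joint_positions': [-0.587, -0.033, -0.598, 0.557, 0.241, 1.104], 'qvel': [-0.086, -0.08, -0.238, -0.134, 0.034, -0.077], 'tau': [0.108, -24.124, 27.124, -2.199, -0.035, 0.031], 'ee_pos': [0.519, -0.174, 0.305], 'tcp_rot': [0.707, 0.662, 0.17, 0.183], 'wrist_force': [0.47, -0.138, 4.604], 'moment': [0.083, -0.627, 0.007], 'gripper_force': 62.59, 'finger_gap': 0.137}
[[0.066, 0.873, 0.483], [0.998, -0.056, -0.034], [-0.003, 0.484, -0.875]]
(np.float64(0.8014677613317281), np.float64(0.2636830266619399))
```

Call:
step_arm([
  [0, 0, 0, 0, -0.26, 0.06, 10],
  [0, 0, 0, 0, -0.26, 0.07, 10],
  [0, 0, 0, 0, -0.25, 0.08, 10],
  [0, 0, 0, 0, -0.25, 0.09, 10],
  [0, 0, 0, 0, -0.24, 0.1, 10],
])

```text
t: 22.02
ee_pos: [0.4807, -0.1719, 0.2647]
tcp_rot: [0.708, 0.662, 0.168, 0.181]
wrist_force: [-3.3, -1.2, 2.8]
finger_gap: 0.137
gripper_force: 62.7
```

Call:
step_arm([
  [0, 0, 0, 0, -0.24, 0.11, 10],
  [0, 0, 0, 0, -0.24, 0.12, 10],
  [0, 0, 0, 0, -0.23, 0.13, 10],
  [0, 0, 0, 0, -0.22, 0.14, 10],
  [0, 0, 0, 0, -0.22, 0.14, 10],
])

```text
t: 22.65
ee_pos: [0.4542, -0.1701, 0.2206]
tcp_rot: [0.707, 0.662, 0.169, 0.182]
wrist_force: [5.5, -0.9, -5.4]
finger_gap: 0.137
gripper_force: 62.6
```

```bash
python3 - <<'E'
from hood import *
s=st();th,r=th_now(s["ee_pos"]);print(th,r);T=Ro.from_quat(s["tcp_rot"])
for t1 in(.3,.2,.1,0,-.01): print(t1,(T.inv().apply(P(t1)-P(th))/.04).round(2))
E
```

```text
{'t': 22.65, 'joint_positions': [-0.679, -0.057, -0.856, 0.348, 0.279, 1.018], 'qvel': [-0.064, 0.032, -0.185, -0.215, 0.036, -0.062], 'tau': [0.155, -24.77, 25.59, -1.633, 0.574, 0.064], 'ee_pos': [0.454, -0.17, 0.221], 'tcp_rot': [0.707, 0.662, 0.169, 0.182], 'wrist_force': [5.529, -0.935, -5.407], 'moment': [-0.235, -0.384, -0.086], 'gripper_force': 62.556, 'finger_gap': 0.137}
[[0.066, 0.875, 0.48], [0.998, -0.057, -0.033], [-0.002, 0.482, -0.876]]
0.39425917584237247 0.2632739298504328
0.3 [ 0.   -0.49  0.38]
0.2 [ 0.   -0.98  0.84]
0.1 [ 0.   -1.41  1.34]
0 [ 0.   -1.79  1.88]
-0.01 [ 0.   -1.83  1.94]
```

Bearing the weight smoothly, with forces of 5 N or so. I continue slowly to about 0.1 and then onto the rim.

Call:
step_arm([
  [0, 0, 0, 0, -0.2, 0.15, 10],
  [0, 0, 0, 0, -0.2, 0.16, 10],
  [0, 0, 0, 0, -0.2, 0.17, 10],
  [0, 0, 0, 0, -0.19, 0.18, 10],
  [0, 0, 0, 0, -0.19, 0.18, 10],
])

```text
t: 23.28
ee_pos: [0.4353, -0.1689, 0.1719]
tcp_rot: [0.707, 0.662, 0.169, 0.181]
wrist_force: [3.0, -1.4, -5.6]
finger_gap: 0.138
gripper_force: 60.5
```

Call:
step_arm([
  [0, 0, 0, 0, -0.18, 0.19, 10],
  [0, 0, 0, 0, -0.17, 0.2, 10],
  [0, 0, 0, 0, -0.12, 0.15, 10],
  [0, 0, 0, 0, -0.1, 0.13, 10],
  [0, 0, 0, 0, 0, 0, 10],
])

```text
t: 23.9
ee_pos: [0.4287, -0.1684, 0.1373]
tcp_rot: [0.707, 0.662, 0.169, 0.181]
wrist_force: [10.0, -2.3, -22.1]
finger_gap: 0.14
gripper_force: 59.0
```

```bash
python3 - <<'E'
from hood import *
s=st();th,r=th_now(s["ee_pos"]);print(th,r);T=Ro.from_quat(s["tcp_rot"])
for t1 in(.1,.05,0,-.01): print(t1,(T.inv().apply(P(t1)-P(th))/.04).round(2))
E
```

```text
{'t': 23.9, 'joint_positions': [-0.723, 0.056, -1.027, 0.078, 0.296, 0.975], 'qvel': [0.004, 0.002, 0.006, 0.01, -0.004, 0.001], 'tau': [-0.248, -31.475, 22.565, -3.204, 1.75, 0.019], 'ee_pos': [0.429, -0.168, 0.137], 'tcp_rot': [0.707, 0.662, 0.169, 0.181], 'wrist_force': [10.032, -2.29, -22.146], 'moment': [-0.485, 0.7, -0.216], 'gripper_force': 58.99, 'finger_gap': 0.14}
[[0.066, 0.875, 0.479], [0.998, -0.057, -0.033], [-0.001, 0.48, -0.877]]
0.06247468903526115 0.264046128456785
0.1 [-0.    0.15 -0.2 ]
0.05 [ 0.   -0.05  0.07]
0 [ 0.   -0.23  0.34]
-0.01 [ 0.   -0.27  0.4 ]
```

Call:
step_arm([
  [0, 0, 0, 0, -0.06, 0.09, 10],
  [0, 0, 0, 0, -0.06, 0.09, 10],
  [0, 0, 0, 0, -0.06, 0.09, 10],
  [0, 0, 0, 0, -0.04, 0.06, 10],
  [0, 0, 0, 0, 0, 0, 10],
])

```text
t: 24.52
ee_pos: [0.4272, -0.1683, 0.1223]
tcp_rot: [0.707, 0.662, 0.169, 0.182]
wrist_force: [-3.1, 0.9, -4.2]
finger_gap: 0.138
gripper_force: 60.8
```

```bash
python3 - <<'E'
from hood import *
s=st();th,r=th_now(s["ee_pos"]);print(th,r);T=Ro.from_quat(s["tcp_rot"])
E
```

```text
{'t': 24.525, 'joint_positions': [-0.726, 0.089, -1.052, 0.021, 0.298, 0.973], 'qvel': [0.002, 0.001, 0.0, 0.002, -0.003, 0.0], 'tau': [0.429, -26.213, 22.21, -4.737, 1.6, -0.014], 'ee_pos': [0.427, -0.168, 0.122], 'tcp_rot': [0.707, 0.662, 0.169, 0.182], 'wrist_force': [-3.088, 0.911, -4.221], 'moment': [0.123, 1.34, -0.018], 'gripper_force': 60.784, 'finger_gap': 0.138}
[[0.066, 0.875, 0.479], [0.998, -0.057, -0.033], [-0.002, 0.48, -0.877]]
0.005403972062012895 0.2641368714589133
```

Call:
step_arm([
  [0, 0, 0, 0, -0.02, 0.04, 10],
  [0, 0, 0, 0, -0.02, 0.04, 10],
  [0, 0, 0, 0, 0, 0, 10],
])

```text
t: 24.9
ee_pos: [0.4274, -0.1683, 0.1219]
tcp_rot: [0.707, 0.662, 0.17, 0.184]
wrist_force: [-44.0, 8.5, 61.5]
finger_gap: 0.141
gripper_force: 69.3
```

Call:
step_arm([
  [0, 0, 0, 0, -0.02, 0.04, 10],
  [0, 0, 0, 0, 0, 0, 10],
])

```text
t: 25.15
ee_pos: [0.4285, -0.1692, 0.1201]
tcp_rot: [0.706, 0.662, 0.17, 0.184]
wrist_force: [-31.8, 5.7, 43.9]
finger_gap: 0.142
gripper_force: 70.3
```

The hood is on the hard stop and shut. I relax, open and retreat.

Call:
step_arm([
  [0, 0, 0, 0, 0.04, -0.07, 10],
  [0, 0, 0, 0, 0, 0, 24],
  [0, 0, 0, 0, 0, 0, 36],
  [0, 0, 0, 0, 0, 0, 38],
  [0, 0, 0, 0, 0, 0, 38],
])

```text
t: 25.78
ee_pos: [0.4282, -0.1687, 0.1207]
tcp_rot: [0.707, 0.662, 0.169, 0.182]
wrist_force: [-0.7, -0.3, -0.0]
finger_gap: 0.443
gripper_force: 0.0
```

```bash
python3 - <<'E'
from hood import *
st()
E
```

```text
{'t': 25.775, 'joint_positions': [-0.725, 0.095, -1.053, 0.012, 0.298, 0.974], 'qvel': [-0.001, 0.0, -0.003, 0.001, 0.0, -0.001], 'tau': [0.0, -24.311, 18.982, -3.266, 0.878, 0.0], 'ee_pos': [0.428, -0.169, 0.121], 'tcp_rot': [0.707, 0.662, 0.169, 0.182], 'wrist_force': [-0.658, -0.322, -0.05], 'moment': [-0.001, 0.46, 0.031], 'gripper_force': 0.0, 'finger_gap': 0.443}
[[0.066, 0.875, 0.48], [0.998, -0.057, -0.033], [-0.002, 0.482, -0.876]]
```

Call:
step_arm([
  [0, 0, 0, 0, 0, -0.3, 38],
  [0, 0, 0, 0, 0, -0.7, 38],
  [0, 0, 0, 0, 0, -1, 38],
  [0, 0, 0, 0, 0, -1, 38],
  [0, 0, 0, 0, 0, -0.7, 38],
])

```text
t: 26.4
ee_pos: [0.3565, -0.1638, 0.2519]
tcp_rot: [0.707, 0.662, 0.169, 0.183]
wrist_force: [0.3, -0.9, 0.0]
finger_gap: 0.447
gripper_force: 0.0
```

```bash
python3 - <<'E'
from hood import *
import pickle
w=snapshot("wrist");t=snapshot("top");s=st();pickle.dump((w,t),open("w7.pkl","wb"))
g=cv2.GaussianBlur(cv2.cvtColor(w["image"],cv2.COLOR_BGR2GRAY),(3,3),0)
for th in(0,.02,.05): print(th,[proj(w,P(th)+Y*y)[0].round(1).tolist() for y in(-.06,0,.06)])
for y in(-.05,.05):
    r=int(proj(w,P(0)+Y*y)[0][1]); print(r,g[r,240:440:4].tolist())
# hood front lower edge & bystanders: difference vs start in top view
d=pickle.load(open("s0.pkl","rb"))["top"]["image"]
df=cv2.absdiff(cv2.cvtColor(d,cv2.COLOR_BGR2GRAY),cv2.cvtColor(t["image"],cv2.COLOR_BGR2GRAY))>40
n,_,a,c=cv2.connectedComponentsWithStats(df.astype(np.uint8))
print([(a[i].tolist()) for i in range(1,n) if a[i,4]>25])
E
```

```text
{'t': 26.5, 'joint_positions': [-0.892, -0.287, -0.927, 0.568, 0.36, 0.811], 'qvel': [0.018, 0.055, -0.046, -0.089, -0.01, 0.019], 'tau': [-0.092, -13.038, 27.662, -1.636, 1.121, -0.122], 'ee_pos': [0.357, -0.165, 0.253], 'tcp_rot': [0.707, 0.662, 0.169, 0.185], 'wrist_force': [0.454, 0.534, -0.487], 'moment': [-0.018, 0.45, -0.058], 'gripper_force': 0.0, 'finger_gap': 0.445}
[[0.067, 0.873, 0.483], [0.998, -0.056, -0.038], [-0.006, 0.484, -0.875]]
0 [[320.0, 249.2], [319.9, 188.9], [319.7, 120.0]]
0.02 [[323.1, 251.4], [323.1, 190.4], [323.1, 120.4]]
0.05 [[328.0, 254.7], [328.3, 192.5], [328.8, 121.0]]
239 [93, 93, 92, 94, 94, 94, 92, 93, 94, 94, 93, 93, 95, 91, 92, 93, 93, 94, 132, 164, 207, 211, 162, 135, 135, 133, 121, 177, 137, 119, 115, 117, 116, 135, 167, 169, 170, 171, 172, 172, 170, 173, 173, 173, 171, 172, 173, 174, 172, 172]
132 [94, 92, 91, 95, 92, 94, 90, 94, 92, 94, 92, 94, 92, 92, 94, 93, 79, 73, 117, 171, 198, 207, 175, 140, 137, 138, 128, 134, 184, 135, 123, 124, 123, 123, 116, 160, 173, 171, 175, 175, 173, 175, 175, 175, 174, 174, 173, 168, 168, 166]
[[245, 130, 14
[... 245 characters left out ...]
, 23, 15, 232], [451, 200, 7, 44, 218], [162, 215, 22, 12, 114], [259, 215, 15, 7, 41], [219, 225, 21, 4, 27], [386, 230, 66, 14, 189], [35, 238, 149, 91, 3386], [340, 240, 83, 23, 579], [330, 265, 45, 14, 197], [384, 276, 17, 13, 104], [393, 287, 5, 14, 51], [406, 289, 29, 11, 103], [376, 293, 40, 54, 1010], [394, 337, 24, 13, 42], [277, 339, 52, 16, 556], [296, 348, 38, 25, 176], [409, 352, 27, 38, 516], [229, 354, 41, 35, 316], [241, 359, 45, 41, 804], [286, 368, 8, 10, 36], [525, 373, 76, 27, 1147], [304, 374, 49, 26, 538], [295, 378, 4, 11, 26], [363, 378, 36, 22, 477], [411, 382, 36, 18, 120], [243, 384, 22, 7, 27], [390, 387, 17, 13, 125], [292, 391, 18, 9, 81], [253, 392, 14, 8, 58]]
```

```bash
python3 - <<'E'
from hood import *
import pickle
a=pickle.load(open("s0.pkl","rb"))["top"]["image"];b=pickle.load(open("w7.pkl","rb"))[1]["image"]
def cc(im,lo,hi,x0,y0,x1,y1):
    m=cv2.inRange(cv2.cvtColor(im[y0:y1,x0:x1],cv2.COLOR_BGR2HSV),lo,hi);M=cv2.moments(m,True);return (M["m10"]/M["m00"]+x0,M["m01"]/M["m00"]+y0,M["m00"]) if M["m00"] else None
for n,lo,hi,bx in(("hammer",(8,90,60),(25,255,255),(120,170,207,245)),("cup",(8,90,40),(25,255,255),(255,245,300,285)),("red1",(0,150,60),(6,255,255),(250,165,305,225)),("red2",(0,150,60),(6,255,255),(155,255,215,310)),("disc",(3,120,100),(15,255,255),(445,240,500,295))):
    print(n,cc(a,lo,hi,*bx),cc(b,lo,hi,*bx))
# brightness-normalised template match of small patches
for n,(x0,y0,x1,y1) in(("hamhead",(112,172,148,208)),("bottle",(226,108,264,150)),("wrench",(325,255,400,290)),("pileR",(365,58,445,125)),("pileL",(158,65,235,125)),("plate2",(204,234,262,270))):
    r=cv2.matchTemplate(b[y0-8:y1+8,x0-8:x1+8],a[y0:y1,x0:x1],cv2.TM_CCOEFF_NORMED);_,v,_,l=cv2.minMaxLoc(r);print(n,round(v,3),l[0]-8,l[1]-8)
E
```

```text
hammer (169.58139534883722, 214.34746922024624, 731.0) (172.62544169611306, 212.527679623086, 849.0)
cup (277.01230228471, 265.7293497363796, 569.0) (276.9807692307692, 265.8583916083916, 572.0)
red1 (278.70734908136484, 195.6968503937008, 762.0) (278.6903485254692, 195.85522788203752, 746.0)
red2 (183.14180929095355, 284.0366748166259, 818.0) (183.10306748466257, 284.0490797546012, 815.0)
disc (472.2189835575486, 267.6337817638266, 1338.0) (472.2133233532934, 267.64071856287427, 1336.0)
hamhead 0.897 0 0
bottle 0.854 0 0
wrench 0.645 0 0
pileR 0.999 0 0
pileL 0.999 0 0
plate2 0.989 0 0
```

All bystanders are in place: offsets are zero and the differences are only shadows. The hood is shut and the arm is clear, so I hand in.

```bash
python3 -c "
from plant import *
print(close_job())"
```

```text
the job is handed in; nothing more can be done
None
```

The plate rests in the cradle, the hood was borne down and is shut, the gripper has let go and stands clear, and the job is handed in at about 26.5 s; I don't have the verdict.

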